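# Colour check of white glass tubes on a worm-driven tilting viewing stand

### The job

Set up the colour check on the tilting stand: wind the handwheel by its finger handle until the deck is level, then, with the deck level, snap each white glass tube that lies on the bench into a pair of spring clips of its own and seat the eye block flat and square in the deck's pocket. Then wind the deck on by one division (12 degrees, four full turns of the handwheel clockwise seen from above) so that its far edge dips, and leave it there with everything still in place. Do not knock over or shove aside the jar and the mug.

Things in the scene. Friction and masses are not known exactly. Their poses are not given: they have to be found in the camera images.
- wheel_axis (a point): Centre of the upper face of the handwheel, a steel disc 76 mm across and 10 mm thick, flat on top of a grey 66 mm square worm box at the left (+y) end of the fixed stand (base 200 x 400 x 12 mm). It is 92 mm above the bench. The point does not turn: x points away from the robot, y left along the tilt axis, z up. A brass nut 18 mm across and 4 mm high sits in the middle
- handle (a point): On the axis of the wheel's black finger handle, 20 mm above the wheel's upper face (112 mm above the bench). The handle is an upright round peg 16 mm across, 33 mm tall, 26 mm from the wheel's axis, spinning freely on its own pin: grip it from above and lead it round in circles without turning the grip, with about 1 to 2 N
- handwheel (a joint): Angle of the handwheel in rad, growing clockwise seen from above, 0 when the deck is level. The worm moves the deck by 3 degrees per full turn (120 to 1), so the deck angle is handwheel / 120. It is self-locking and stays where it is left
- deck (a joint): Tilt of the deck in rad: 0 level, positive with the far (+x) edge low. At the start the near edge is low (about -0.10 to -0.24). One division of its scale is 12 degrees (0.209 rad)
- tilt_axis (a point): Middle of the deck's level tilt axis (along y), 75 mm above the bench; frame tilts with the deck. The deck is an aluminium plate 236 mm along y, 212 mm along x (110 mm near, 102 mm far of the axis), 8 mm thick, its upper face 8 mm above the axis. Clip seats: 35 mm beyond the axis in x, 26 mm above it. Two grey uprights hold it, 130 mm either side, 90 mm high
- clip0 (a point): Right-hand (-y) clip pair: where the middle of a clipped tube lies, 18 mm above the deck; x along the tube, z square to the deck. Two C-shaped spring clips, 30 mm either side along x, 8 mm wide, reach 14 mm above the seat and 15 mm sideways. Press a tube in square to the deck, past the springy lips (5 to 12 N), till it clicks onto its rests. Pairs 76 mm apart; any tube fits any
- clip1 (a point): Seat of the middle clip pair, as clip0
- clip2 (a point): Seat of the left-hand (+y) clip pair, as clip0
- pocket (a point): Centre of the floor of the rectangular pocket at the deck's near edge, 103 mm nearer the robot than the middle clip seat. Inside 63 mm along the point's x and 47 mm along y; its dark steel rim stands 6 mm above the floor (the floor is the deck's upper face), the upper 2 mm of it flared. z square to the deck
- tube0: White glass tube, present in some starts: 108 mm long and 18 mm in diameter, with a black hexagonal rubber end cap (24 mm across flats, 12 mm long) at each end so that it does not roll. Origin at its middle on its axis, x along the tube; it lies with its axis 12 mm above the bench. 45 g. The bare glass between the caps is 86 mm long
- tube1: White glass tube, present in some starts: 108 mm long and 18 mm in diameter, with a black hexagonal rubber end cap (24 mm across flats, 12 mm long) at each end so that it does not roll. Origin at its middle on its axis, x along the tube; it lies with its axis 12 mm above the bench. 45 g. The bare glass between the caps is 86 mm long
- tube2: White glass tube, present in some starts: 108 mm long and 18 mm in diameter, with a black hexagonal rubber end cap (24 mm across flats, 12 mm long) at each end so that it does not roll. Origin at its middle on its axis, x along the tube; it lies with its axis 12 mm above the bench. 45 g. The bare glass between the caps is 86 mm long
- eyeblock: Eye block: dark wooden block 60 mm (its x) by 44 mm (its y) by 18 mm high, with a white glass eye 24 mm across half sunk in the middle of its top (overall height 31 mm). Origin at the centre of its underside, z up. Either way round fits the pocket. 140 g
- jar: Closed amber glass jar, 52 mm across and 75 mm high, standing on the bench; leave it alone. Origin at the centre of its underside, z up
- mug: White mug, 76 mm across and 90 mm high, standing on the bench; leave it alone. Origin at the centre of its underside, z up
There are look-alikes about, which are no part of the job. What is shaped like the tube1 but orange is not meant. What is shaped like the tube2 but red is not meant.

How it is judged (in metres and radians):
On the way, in this order (a step that is already met when the one before it is completed fails the run):
1. the deck is wound level (within 1.5 degrees) and the wheel at rest (value of joint deck between -0.026 and 0.026 rad and velocity of joint handwheel between -0.1 and 0.1 rad/s), for 0.3 s.
2. with the deck still level, every tube present is snapped into a clip pair and the eye block is seated in the pocket (value of joint deck between -0.035 and 0.035 rad and ((x of tube0 in the frame of clip0 between -0.013 and 0.013 m and y of tube0 in the frame of clip0 between -0.003 and 0.003 m and z of tube0 in the frame of clip0 between -0.003 and 0.003 m and angle between the x axis of tube0 and the x axis of clip0, either way round below 0.08 rad) or (x of tube0 in the frame of clip1 between -0.013 and 0.013 m and y of tube0 in the frame of clip1 between -0.003 and 0.003 m and z of tube0 in the frame of clip1 between -0.003 and 0.003 m and angle between the x axis of tube0 and the x axis of clip1, either way round below 0.08 rad) or (x of tube0 in the frame of clip2 between -0.013 and 0.013 m and y of tube0 in the frame of clip2 between -0.003 and 0.003 m and z of tube0 in the frame of clip2 between -0.003 and 0.003 m and angle between the x axis of tube0 and the x axis of clip2, either way round below 0.08 rad)) and ((x of tube1 in the frame of clip0 between -0.013 and 0.013 m and y of tube1 in the frame of clip0 between -0.003 and 0.003 m and z of tube1 in the frame of clip0 between -0.003 and 0.003 m and angle between the x axis of tube1 and the x axis of clip0, either way round below 0.08 rad) or (x of tube1 in the frame of clip1 between -0.013 and 0.013 m and y of tube1 in the frame of clip1 between -0.003 and 0.003 m and z of tube1 in the frame of clip1 between -0.003 and 0.003 m and angle between the x axis of tube1 and the x axis of clip1, either way round below 0.08 rad) or (x of tube1 in the frame of clip2 between -0.013 and 0.013 m and y of tube1 in the frame of clip2 between -0.003 and 0.003 m and z of tube1 in the frame of clip2 between -0.003 and 0.003 m and angle between the x axis of tube1 and the x axis of clip2, either way round below 0.08 rad)) and ((x of tube2 in the frame of clip0 between -0.013 and 0.013 m and y of tube2 in the frame of clip0 between -0.003 and 0.003 m and z of tube2 in the frame of clip0 between -0.003 and 0.003 m and angle between the x axis of tube2 and the x axis of clip0, either way round below 0.08 rad) or (x of tube2 in the frame of clip1 between -0.013 and 0.013 m and y of tube2 in the frame of clip1 between -0.003 and 0.003 m and z of tube2 in the frame of clip1 between -0.003 and 0.003 m and angle between the x axis of tube2 and the x axis of clip1, either way round below 0.08 rad) or (x of tube2 in the frame of clip2 between -0.013 and 0.013 m and y of tube2 in the frame of clip2 between -0.003 and 0.003 m and z of tube2 in the frame of clip2 between -0.003 and 0.003 m and angle between the x axis of tube2 and the x axis of clip2, either way round below 0.08 rad)) and x of eyeblock in the frame of pocket between -0.0035 and 0.0035 m and y of eyeblock in the frame of pocket between -0.0035 and 0.0035 m and z of eyeblock in the frame of pocket between -0.002 and 0.002 m and angle between the x axis of eyeblock and the x axis of pocket, either way round below 0.06 rad and angle between the z axis of eyeblock and the z axis of pocket, either way round below 0.05 rad), for 0.3 s.
At the end, for the whole second after the job is handed in: Deck tilted 12 degrees (within 1.5), far edge low, at rest; every tube present home in its own clip pair (3 mm across and in height, 13 mm along, 0.08 rad); eye block in the pocket (3.5 mm across, 2 mm in height, square to 0.06 rad, flat to 0.05 rad); all at rest (value of joint deck between 0.1834 and 0.2354 rad and velocity of joint handwheel between -0.1 and 0.1 rad/s and ((x of tube0 in the frame of clip0 between -0.013 and 0.013 m and y of tube0 in the frame of clip0 between -0.003 and 0.003 m and z of tube0 in the frame of clip0 between -0.003 and 0.003 m and angle between the x axis of tube0 and the x axis of clip0, either way round below 0.08 rad) or (x of tube0 in the frame of clip1 between -0.013 and 0.013 m and y of tube0 in the frame of clip1 between -0.003 and 0.003 m and z of tube0 in the frame of clip1 between -0.003 and 0.003 m and angle between the x axis of tube0 and the x axis of clip1, either way round below 0.08 rad) or (x of tube0 in the frame of clip2 between -0.013 and 0.013 m and y of tube0 in the frame of clip2 between -0.003 and 0.003 m and z of tube0 in the frame of clip2 between -0.003 and 0.003 m and angle between the x axis of tube0 and the x axis of clip2, either way round below 0.08 rad)) and ((x of tube1 in the frame of clip0 between -0.013 and 0.013 m and y of tube1 in the frame of clip0 between -0.003 and 0.003 m and z of tube1 in the frame of clip0 between -0.003 and 0.003 m and angle between the x axis of tube1 and the x axis of clip0, either way round below 0.08 rad) or (x of tube1 in the frame of clip1 between -0.013 and 0.013 m and y of tube1 in the frame of clip1 between -0.003 and 0.003 m and z of tube1 in the frame of clip1 between -0.003 and 0.003 m and angle between the x axis of tube1 and the x axis of clip1, either way round below 0.08 rad) or (x of tube1 in the frame of clip2 between -0.013 and 0.013 m and y of tube1 in the frame of clip2 between -0.003 and 0.003 m and z of tube1 in the frame of clip2 between -0.003 and 0.003 m and angle between the x axis of tube1 and the x axis of clip2, either way round below 0.08 rad)) and ((x of tube2 in the frame of clip0 between -0.013 and 0.013 m and y of tube2 in the frame of clip0 between -0.003 and 0.003 m and z of tube2 in the frame of clip0 between -0.003 and 0.003 m and angle between the x axis of tube2 and the x axis of clip0, either way round below 0.08 rad) or (x of tube2 in the frame of clip1 between -0.013 and 0.013 m and y of tube2 in the frame of clip1 between -0.003 and 0.003 m and z of tube2 in the frame of clip1 between -0.003 and 0.003 m and angle between the x axis of tube2 and the x axis of clip1, either way round below 0.08 rad) or (x of tube2 in the frame of clip2 between -0.013 and 0.013 m and y of tube2 in the frame of clip2 between -0.003 and 0.003 m and z of tube2 in the frame of clip2 between -0.003 and 0.003 m and angle between the x axis of tube2 and the x axis of clip2, either way round below 0.08 rad)) and x of eyeblock in the frame of pocket between -0.0035 and 0.0035 m and y of eyeblock in the frame of pocket between -0.0035 and 0.0035 m and z of eyeblock in the frame of pocket between -0.002 and 0.002 m and angle between the x axis of eyeblock and the x axis of pocket, either way round below 0.06 rad and angle between the z axis of eyeblock and the z axis of pocket, either way round below 0.05 rad and linear speed of each of tube0, tube1, tube2, eyeblock below 0.02 m/s); the robot touches nothing.
It fails at once if the jar is knocked over or shoved more than 6 cm (angle between jar's own z axis and vertical above 0.6 rad or distance of jar from where it was at the start of the episode above 0.06 m).
It fails at once if the mug is knocked over or shoved more than 6 cm (angle between mug's own z axis and vertical above 0.6 rad or distance of mug from where it was at the start of the episode above 0.06 m).
Of tube0, tube1, tube2 only 2 to 3 are there at a start; the rules pass over those that are not, and their reading is None.
At some moment in a run one of tube0, tube1, tube2, eyeblock may be knocked a few centimetres aside while the robot is not near it.
Once in a run the grip may slacken for a moment while it holds something.
It also fails if it takes over 200 s, if anything falls off the work surface, if the arm or the gripper's body presses on something with over 40 N, if the wrist force passes 120 N, or if a joint passes its speed limit or range.

### The arm

A 6-joint arm with a two-finger parallel gripper is mounted at the origin on the work surface. World frame = base frame: x ahead of the robot, y to its left, z up, the work surface at z = 0. Lengths are in mm, angles in rad, forces in N, time in s.
With the tool pointing down it reaches from about 350 to 975 mm from the base axis. Payload 7.1 kg.
Tool frame: the origin (TCP) lies at the very end of the fingers, on their centre line; the grasp point (between the pads) lies 19 mm behind it; x points along the fingers, y is the direction in which the jaws open and shut, and the axes are right-handed (so a half turn about x gives the same grasp; the last joint's range is limited). The gripper opens to 88 mm and grips with 3 to 60 N. Pads are 20 mm wide; open, the fingers measure 115 mm over their backs; the gripper's body (75 mm by 178 mm) begins 61 mm behind the grasp point.
Start: joints at [-1.36, 0.423, 1.63, -0, 1.089, -0.019], TCP at [142.384, -608.549, 222.675] pointing down, gripper open.
Joint ranges: [-3, 3], [-0.9, 2.11], [0.09, 2.58], [-1.31, 4.45], [0.11, 2.69], [-2.54, 2.54]. Speed limits (rad/s): [2.39, 2.39, 3.01, 3.14, 3.14, 3.14].

### API

Orientations are given as a rotation vector (axis times angle).
In Python, from workcell import ctrl gives the robot as it stands. The module is installed in compiled form; this text tells all that it offers.
- The arm moves only by the tool carry_out, never from a script. Its argument "commands" is a list of rows, each a list of 6 numbers: the shift along the tool's x, y, z in m, then the turn, a rotation vector about the tool's x, y, z in degrees. In form: [[tx, ty, tz, rx, ry, rz], ...]. A call has 1 to 8 rows; each row shifts and turns the pose as measured when the row begins, along the tool's axes as they then stand; what a row does not reach is not made up. A row lasts 1/8 s, in which the tool goes at most 62.5 mm and 10.7 degrees, less where a joint would pass 70% of its speed; a pose out of reach is approached as far as the arm can. A call with a gripper value outside its range is refused whole. "grip" is the closure, from 0 (fully open) to 1 (shut), set as the call begins (left out, the last holds). The fingers move at their own pace and stop on an object; the grip force is fixed at half the most. Time passes only in rows, so rows that do not move let the fingers close. It gives the time, the measured TCP pose, the force and the opening at its end, in the units of the state.
- ctrl.get_obs(): the state, without advancing time (a new reading comes with each control period).
- ctrl.get_image(name): name is "scene" or "side" or "wrist"; returns a dict with "pixels" (480x640x3 uint8, blue, green, red), "intrinsics" (3x3 intrinsics, pixels), "rvec" (rotation vector, rad) and "tvec" (3), from world to camera coordinates, as OpenCV has them. Camera axes: x right, y down, z forward; pixel columns grow to the right and rows downward; lengths in mm; the calibration is good to about 2 mm. A picture is of the moment at which its call begins. There is no depth.
- ctrl.close_job(): hands the job in, once; it reports no verdict.
The state is a dict: "t": time; "qpos": joint angles; "qvel": joint speeds; "joint_torque": joint torques, N m; "ee_pos": TCP position; "orientation": TCP orientation; "ft_force": force on the tool from outside, world axes, zero at the start; "moment": the same for the moment, N m; "width": finger opening in mm.
Only numpy, scipy, OpenCV 4.12 (cv2) and the standard library are available. Lean on these libraries where they do the work, as an engineer would, in place of code of your own. Each camera call takes 0.05 s, during which the arm holds its last target. There are 200 camera calls.

## Working session

There is one attempt and no reset: what is moved stays moved. The work goes in short steps, Python scripts to look and compute and a tool call to move; the robot and the scene stay as the last step left them, time stands still between calls to the robot, and variables do not carry over. Pictures are saved under pics/ and viewed, about 12 in all and at most 16, crops included, and the job is handed in when it is done.

Besides the shell and the picture viewer there is one more tool, called after "Request:" by a JSON object that holds its "name" and its "arguments", one argument or row to a line. carry_out: Moves the arm, as the interface text tells. Its arguments: {"type":"object","properties":{"commands":{"type":"array"},"grip":{"type":"number"}},"required":["commands"]}

```bash
mkdir -p pics
cat > h.py <<'E'
import numpy as np, cv2
from workcell import ctrl
def snap(name,fn,crop=None,scale=1):
    im=ctrl.get_image(name); p=np.ascontiguousarray(im['pixels']); 
    np.savez('pics/'+fn+'.npz',p=p,K=im['intrinsics'],r=im['rvec'],t=im['tvec'])
    save(fn,fn,crop,scale); return im
def save(src,fn,crop=None,scale=1):
    p=np.load('pics/'+src+'.npz')['p']
    if crop: x0,y0,x1,y1=crop; p=p[y0:y1,x0:x1]
    if scale!=1: p=cv2.resize(p,None,fx=scale,fy=scale,interpolation=cv2.INTER_CUBIC)
    cv2.imwrite('pics/'+fn+'.png',p)
def cal(fn):
    d=np.load('pics/'+fn+'.npz'); R=cv2.Rodrigues(d['r'].reshape(3))[0]; return d['K'],R,d['t'].reshape(3)
def ray(fn,uv):
    K,R,t=cal(fn); d=R.T@np.linalg.solve(K,[uv[0],uv[1],1]); return -R.T@t,d
def onz(fn,uv,z):
    c,d=ray(fn,uv); return c+d*(z-c[2])/d[2]
def proj(fn,P):
    K,R,t=cal(fn); q=K@(R@np.asarray(P,float)+t); return q[:2]/q[2]
def T():
    o=ctrl.get_obs(); return cv2.Rodrigues(np.array(o['orientation'],float))[0],np.array(o['ee_pos'])
def delta(target,yawdir=None):
    """shift in tool axes (m) to world target TCP (mm)"""
    R,p=T(); print('tool shift m',np.round(R.T@(np.array(target)-p)/1000,4))
E
python3 - <<'E'
from h import *
a=snap('scene','s0');b=snap('side','d0');c=snap('wrist','w0')
o=ctrl.get_obs();print(o);print(cv2.Rodrigues(np.array(o['orientation'],float))[0].round(3))
for f in('s0','d0','w0'):
    K,R,t=cal(f);print(f,(-R.T@t).round(0),R[2].round(2),K[0,0])
E
```

```text
{'t': 0.15, 'qpos': array([-1.35998670e+00,  4.23683662e-01,  1.63049752e+00, -3.17983678e-05,
        1.08859777e+00, -1.90058391e-02]), 'qvel': array([ 0.00030725, -0.00162068, -0.00211586, -0.00171392, -0.00079426,
        0.00082226]), 'joint_torque': array([-8.29648361e-04, -5.44981813e+01, -2.73920774e+01,  6.43681269e-02,
        2.05205334e-02, -7.42730617e-05]), 'ee_pos': array([ 142.29692707, -608.1454665 ,  222.07545802]), 'orientation': array([ 2.10003921,  0.24365682, -2.10033863]), 'ft_force': array([-0.28377268,  0.78319639, -0.0368227 ]), 'moment': array([ 0.04606993,  0.00567742, -0.0057868 ]), 'width': 87.38022808925976}
[[-0.     0.228 -0.974]
 [ 0.001 -0.974 -0.228]
 [-1.    -0.001  0.   ]]
s0 [1417.  242.  918.] [-0.74 -0.18 -0.65] 470.0810465116959
d0 [ 426. -674.  991.] [ 0.03  0.62 -0.79] 469.01504533243354
w0 [ 207. -592.  384.] [-0.24 -0.05 -0.97] 336.5579479195874
```

View pics/s0.png

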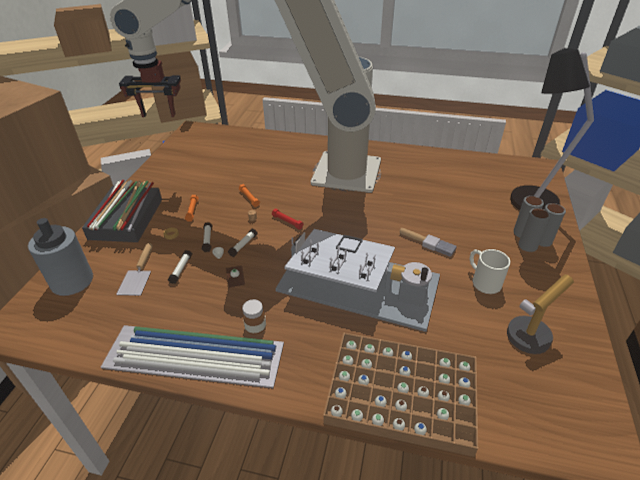

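View pics/d0.png

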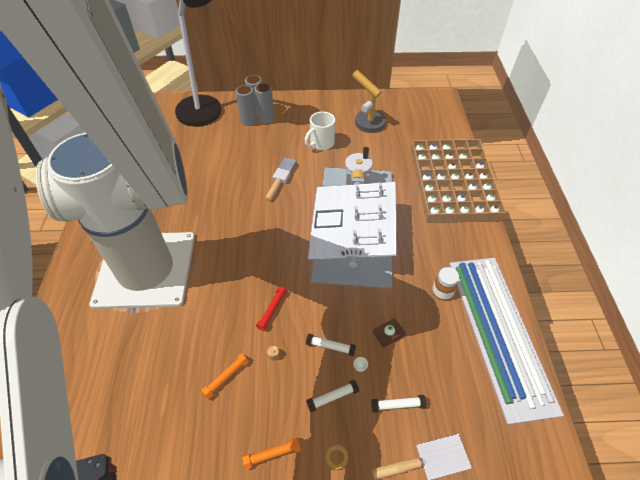

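Run:
```python
from h import *
save('d0','c1',(290,130,410,290),3.7)
p=np.load('pics/d0.npz')['p'];q=np.load('pics/s0.npz')['p']
a=cv2.resize(p[320:420,290:440],(600,400),interpolation=cv2.INTER_CUBIC)
A=cv2.resize(p[130:290,290:410],(450,600),interpolation=cv2.INTER_CUBIC)
B=cv2.resize(p[325:415,300:430],(350,242),interpolation=cv2.INTER_CUBIC)
C=cv2.resize(q[215:295,150:270],(350,233),interpolation=cv2.INTER_CUBIC)
o=np.zeros((600,800,3),np.uint8);o[:,:450]=A;o[:242,450:]=B;o[250:483,450:]=C
cv2.imwrite('pics/c1.png',o)
```

```text
(no output)
```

View pics/c1.png

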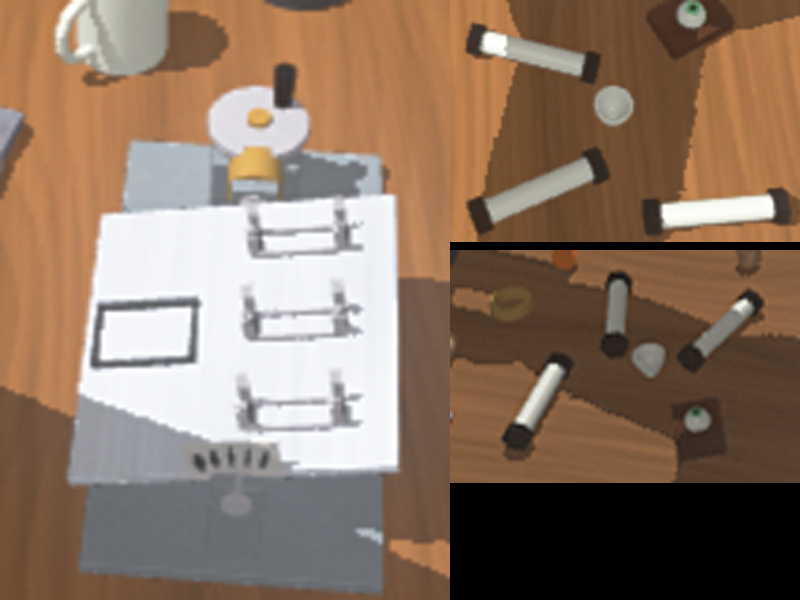

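Run:
```python
from h import *
L=lambda x,y:(290+x/3.75,130+y/3.75); B=lambda x,y:(300+(x-450)/2.692,325+y/2.692)
C=lambda x,y:(150+(x-450)/2.917,215+(y-250)/2.917)
print('nut d',onz('d0',L(260,117),96),'s',onz('s0',(414,270),96))
print('peg top d',onz('d0',L(285,70),125),'s',onz('s0',(424,270),125))
for n,x,y in(('nl',80,572),('fl',382,590),('nR',132,143),('fR',382,157)): print(n,onz('d0',L(x,y),12).round(0))
for n,e in(('A',((478,38),(592,67))),('B',((480,213),(597,167))),('C',((652,216),(783,206)))):
    a,b=[onz('d0',B(*q),12) for q in e];d=b-a;print(n,((a+b)/2).round(0),np.hypot(*d[:2]).round(0),np.degrees(np.arctan2(d[1],d[0])).round(1))
for n,e in(('B',((620,280),(614,345))),('A',((750,303),(692,357))),('C',((562,364),(518,434)))):
    a,b=[onz('s0',C(*q),12) for q in e];d=b-a;print(n,((a+b)/2).round(0),np.hypot(*d[:2]).round(0),np.degrees(np.arctan2(d[1],d[0])).round(1))
print('eye',onz('d0',B(691,13),28),onz('s0',C(697,418),28))
for q in((648,18),(670,55),(733,20)):print(onz('d0',B(*q),18).round(0))
print('mug',onz('d0',(322,143),0),'jar',onz('d0',(446,292),5))
```

```text
nut d [556.10928001 272.80912453  96.        ] s [553.25177206 272.25817553  96.        ]
peg top d [574.02016541 290.8775427  125.        ] s [578.43616181 294.4516052  125.        ]
nl [417. -62.  12.]
fl [612. -82.  12.]
nR [465. 335.  12.]
fR [661. 313.  12.]
A [ 459. -226.   12.] 98.0 -17.2
B [ 458. -339.   12.] 98.0 19.4
C [ 594. -360.   12.] 102.0 2.3
B [ 456. -336.   12.] 103.0 20.2
A [ 459. -222.   12.] 95.0 -17.2
C [ 591. -356.   12.] 98.0 1.1
eye [ 590.49800291 -202.19793007   28.        ] [ 597.8967389  -192.64001419   28.        ]
[ 556. -201.   18.]
[ 570. -234.   18.]
[ 627. -205.   18.]
mug [458.76187974 460.38280153   0.        ] jar [743.96919356 -95.33260764   5.        ]
```

Request:
{"name": "carry_out", "arguments": {
  "commands": [
    [-0.03,0,0,9.85,0,0],
    [-0.04,0,0,9.85,0,0],
    [0,-0.045,-0.03,0,0,0],
    [0,-0.045,-0.03,0,0,0],
    [0,-0.045,-0.03,0,0,0],
    [0,-0.045,-0.03,0,0,0],
    [0,-0.045,-0.03,0,0,0],
    [0,-0.045,-0.03,0,0,0]
  ]
}}

```text
t: 1.15
ee_pos: [358.3, -357.8, 292.9]
orientation: [-2.151, 0.139, 2.151]
ft_force: [1.0, 0.3, 0.4]
width: 88.1
```

Request:
{"name": "carry_out", "arguments": {
  "commands": [
    [0,-0.045,-0.03,0,0,0],
    [0,-0.045,-0.03,0,0,0],
    [0,-0.045,-0.03,0,0,0],
    [0,-0.06,-0.004,0,0,0],
    [0,-0.06,-0.004,0,0,0],
    [0,-0.06,-0.004,0,0,0],
    [0,-0.06,-0.004,0,0,0],
    [0,-0.06,-0.004,0,0,0]
  ]
}}

```text
t: 2.15
ee_pos: [529.9, 72.6, 293.8]
orientation: [-2.151, 0.141, 2.15]
ft_force: [1.0, -0.8, 0.2]
width: 87.8
```

Request:
{"name": "carry_out", "arguments": {
  "commands": [
    [0,-0.05,0,0,0,0],
    [0,-0.05,0,0,0,0],
    [0,-0.05,0,0,0,0],
    [0,-0.05,0,0,0,0],
    [0,0,0,0,0,0]
  ]
}}

```text
t: 2.78
ee_pos: [555.7, 281.5, 293.1]
orientation: [-2.153, 0.135, 2.154]
ft_force: [-0.1, -0.5, -0.8]
width: 88.4
```

Run:
```python
from h import *
snap('wrist','w1');print(T())
```

```text
(array([[-0.00124048, -0.12909293, -0.99163172],
       [ 0.00200136, -0.99163082,  0.12909031],
       [-0.99999723, -0.00182448,  0.00148846]]), array([555.43298543, 279.89280041, 292.96158026]))
```

View pics/w1.png

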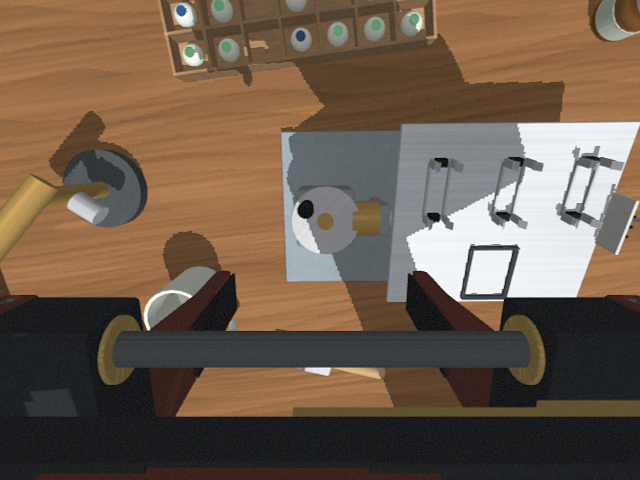

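Run:
```python
from h import *
n=onz('w1',(325,221.5),96);p=onz('w1',(306,209),125);print(n,p,np.hypot(*(p-n)[:2]))
print('base corners',[onz('w1',q,12).round(0) for q in((282,132),(288,281))])
K,R,t=cal('w1');print(-R.T@t)
```

```text
[555.33661421 278.6406022   96.        ] [575.49221106 295.25663132 125.        ] 26.121648261768158
base corners [array([660., 319.,  12.]), array([463., 342.,  12.])]
[621.53675574 273.61620613 455.17628972]
```

Request:
{"name": "carry_out", "arguments": {
  "commands": [
    [0,-0.018,-0.018,0,0,0],
    [0.05,0,0,0,0,0],
    [0.05,0,0,0,0,0],
    [0.04,0,0,0,0,0],
    [0,0,0,0,0,0]
  ],
  "grip": 0.5
}}

```text
t: 3.45
ee_pos: [576.3, 289.0, 150.6]
orientation: [-2.151, 0.144, 2.153]
ft_force: [-0.6, 0.1, 0.9]
width: 44.7
```

Run:
```python
from h import *
delta([575.5,295.3,99]);snap('wrist','w2',(200,120,440,300),3)
```

```text
tool shift m [ 0.0516 -0.0061  0.0016]
```

View pics/w2.png

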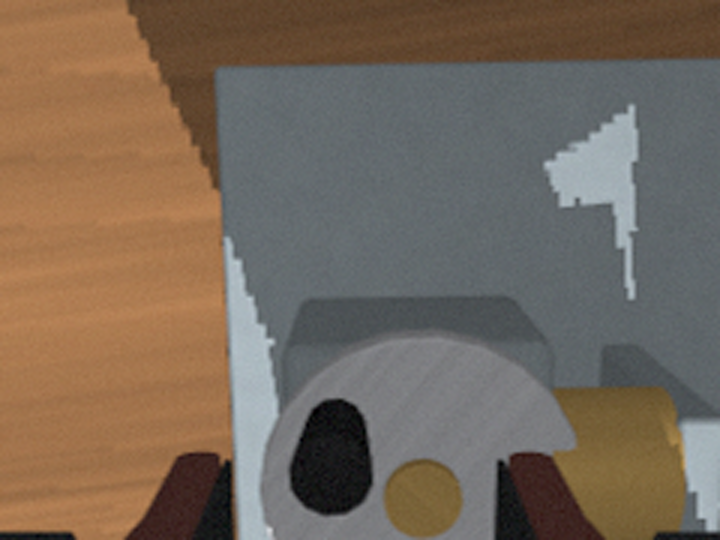

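Run:
```python
from h import *
n=onz('w2',(341.3,285.7),96);p=onz('w2',(311,278.5),125);print(n,p,np.hypot(*(p-n)[:2]));delta([*p[:2],99])
```

```text
[556.3271255  278.66431873  96.        ] [574.70399382 296.19161344 125.        ] 25.395183585119593
tool shift m [ 0.0537 -0.0059  0.004 ]
```

Request:
{"name": "carry_out", "arguments": {
  "commands": [
    [0,-0.006,0.003,0,0,0],
    [0.026,0,0,0,0,0],
    [0.026,0,0,0,0,0],
    [0,0,0,0,0,0]
  ]
}}

```text
t: 4.0
ee_pos: [581.1, 298.8, 109.6]
orientation: [-2.163, 0.136, 2.13]
ft_force: [0.0, 0.5, 0.2]
width: 43.9
```

Request:
{"name": "carry_out", "arguments": {
  "commands": [
    [0,0,0,0,0,0],
    [0,0,0,0,0,0],
    [0,0,0,0,0,0]
  ],
  "grip": 1
}}

```text
t: 4.38
ee_pos: [583.0, 299.7, 114.3]
orientation: [-2.168, 0.132, 2.124]
ft_force: [0.3, -2.3, -1.3]
width: 17.2
```

Run:
```python
from h import *
for i in range(3):
    o=ctrl.get_obs();R,p=T();print(o['t'],p.round(1),R.round(3).tolist(),o['ft_force'].round(1),o['qvel'].round(3));ctrl.get_image('wrist')
```

```text
4.375 [583.  299.7 114.3] [[0.021, -0.135, -0.991], [0.01, -0.991, 0.135], [-1.0, -0.013, -0.019]] [ 0.3 -2.3 -1.3] [-0.001 -0.009 -0.004  0.002 -0.     0.   ]
4.425 [583.3 299.8 114.3] [[0.021, -0.135, -0.991], [0.011, -0.991, 0.135], [-1.0, -0.014, -0.02]] [-0.3 -1.1  0. ] [-0.001  0.005 -0.001  0.006 -0.012  0.002]
4.475 [583.4 299.9 114.2] [[0.022, -0.135, -0.991], [0.011, -0.991, 0.135], [-1.0, -0.014, -0.02]] [ 0.3 -0.7  0.7] [ 0.001  0.005 -0.001  0.004 -0.005 -0.001]
```

```bash
cat >> h.py <<'E'
def go(target,yaw=-6.6,hold=True):
    """tool shift (m) and turn (deg) to a pose tool-down with jaws square to world direction yaw (deg)"""
    R,p=T(); a=np.radians(yaw); x=np.array([0,0,-1.]); z=-np.array([np.cos(a),np.sin(a),0]); y=np.cross(z,x)
    D=np.stack([x,y,z],1); rv=cv2.Rodrigues(R.T@D)[0].ravel()
    o=ctrl.get_obs(); print('t',round(o['t'],2),'p',p.round(1),'f',o['ft_force'].round(1),'w',round(o['width'],1))
    print('shift m',np.round(R.T@(np.array(target)-p)/1000,4),'turn deg',np.degrees(rv).round(1),'| in target axes',np.round(D.T@(np.array(target)-p)/1000,4))
E
python3 -c "
from h import *
go([575.2,295.8,99])"
```

```text
t 4.53 p [583.4 300.  114.1] f [ 0.9 -1.9  0.8] w 5.4
shift m [0.0149 0.0055 0.0079] turn deg [-1.2 -1.2  0.8] | in target axes [0.0151 0.0051 0.0077]
```

Request:
{"name": "carry_out", "arguments": {
  "commands": [
    [0,0,0,0,0,0]
  ],
  "grip": 0.5
}}

```text
t: 4.65
ee_pos: [583.6, 300.2, 114.3]
orientation: [-2.168, 0.132, 2.122]
ft_force: [0.0, 0.3, 0.1]
width: 11.9
```

Request:
{"name": "carry_out", "arguments": {
  "commands": [
    [0,0,0,0,0,0],
    [0,0,0,0,0,0]
  ]
}}

```text
t: 4.9
ee_pos: [583.5, 300.5, 114.3]
orientation: [-2.167, 0.131, 2.122]
ft_force: [-0.4, 0.1, 0.3]
width: 31.8
```

Run:
```python
from h import *
snap('wrist','w3',(220,180,460,360),3);go([575.2,295.8,99])
```

```text
t 4.95 p [583.5 300.5 114.3] f [-0.5  0.4  0.1] w 35.8
shift m [0.015  0.0061 0.0079] turn deg [-1.2 -1.2  0.8] | in target axes [0.0153 0.0057 0.0077]
```

View pics/w3.png

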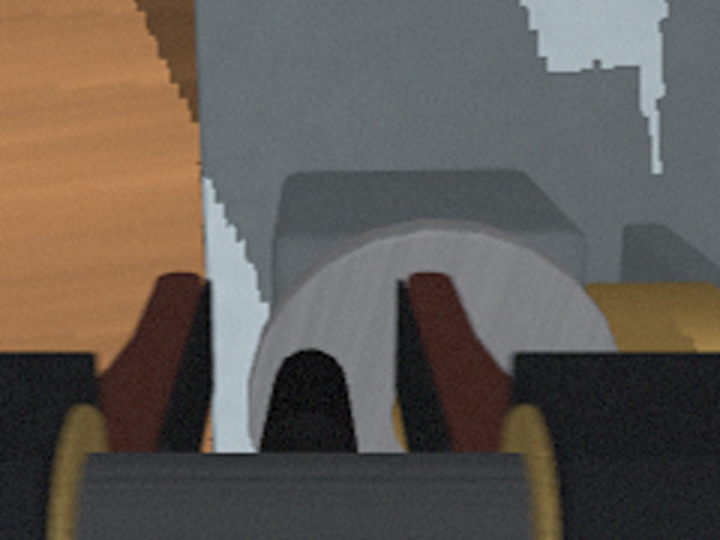

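Run:
```python
from h import *
print(ctrl.get_obs()['qpos'].round(3)); print(onz('w3',(323.3,296.7),92))
```

```text
[4.570e-01 5.870e-01 1.641e+00 1.000e-03 8.890e-01 2.162e+00]
[571.57793246 302.14312246  92.        ]
```

Request:
{"name": "carry_out", "arguments": {
  "commands": [
    [0,0.006,0.008,-1.2,-1.2,0.8],
    [0,0,0,0,0,0]
  ]
}}

```text
t: 5.2
ee_pos: [574.0, 295.3, 113.8]
orientation: [-2.16, 0.123, 2.166]
ft_force: [0.1, 0.2, 0.5]
width: 43.4
```

Run:
```python
from h import *
print(ctrl.get_obs()['qpos'].round(3)); go([575.2,295.8,99])
```

```text
[4.560e-01 5.840e-01 1.647e+00 1.000e-03 9.130e-01 2.139e+00]
t 5.2 p [574.  295.3 113.8] f [0.1 0.2 0.5] w 43.4
shift m [ 0.0148 -0.0006 -0.0012] turn deg [ 0.1  0.2 -0. ] | in target axes [ 0.0148 -0.0006 -0.0012]
```

Request:
{"name": "carry_out", "arguments": {
  "commands": [
    [0,-0.006,0.01,0,0,0],
    [0,0,0,0,0,0]
  ]
}}

```text
t: 5.45
ee_pos: [563.9, 302.9, 113.8]
orientation: [-2.16, 0.123, 2.166]
ft_force: [-0.5, -0.2, 0.5]
width: 44.1
```

Run:
```python
from h import *
go([564.5,303,99]);snap('wrist','w4',(240,180,440,360),3);snap('side','d4')
p=np.load('pics/d4.npz')['p'];w=np.load('pics/w4.npz')['p']
o=np.hstack([cv2.resize(p[140:180,340:380],(400,400),interpolation=cv2.INTER_CUBIC),cv2.resize(w[180:380,240:440],(400,400),interpolation=cv2.INTER_CUBIC)]);cv2.imwrite('pics/c4.png',o)
```

```text
t 5.45 p [563.9 302.9 113.8] f [-0.5 -0.2  0.5] w 44.1
shift m [ 0.0148 -0.0002 -0.0006] turn deg [ 0.1  0.2 -0. ] | in target axes [ 0.0148 -0.0002 -0.0006]
```

View pics/c4.png

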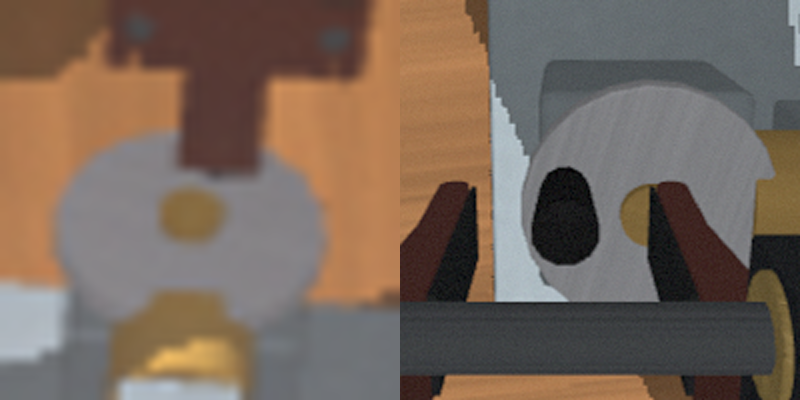

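Run:
```python
from h import *
print('top',onz('w4',(322.5,295.5),125),'base far edge',onz('w4',(322.5,264),92))
for P in ([575,296,125],[575,296,92],[564,303,125],[555.5,278.6,96]): print(P,proj('w4',P).round(0))
```

```text
top [566.27042398 302.89917853 125.        ] base far edge [571.52019954 302.1350814   92.        ]
[575, 296, 125] [335. 277.]
[575, 296, 92] [333. 257.]
[564, 303, 125] [323. 300.]
[555.5, 278.6, 96] [367. 288.]
```

Request:
{"name": "carry_out", "arguments": {
  "commands": [
    [0.007,0,-0.001,0,0,0],
    [0.007,0,0,0,0,0],
    [0,0,0,0,0,0]
  ]
}}

```text
t: 5.92
ee_pos: [565.8, 302.4, 98.7]
orientation: [-2.16, 0.123, 2.165]
ft_force: [-0.8, 0.6, -0.7]
width: 43.9
```

Request:
{"name": "carry_out", "arguments": {
  "commands": [
    [0,0,0,0,0,0],
    [0,0,0,0,0,0],
    [0,0,0,0,0,0],
    [0,0,0,0,0,0],
    [0,0,0,0,0,0]
  ],
  "grip": 1
}}

```text
t: 6.55
ee_pos: [565.9, 302.1, 98.7]
orientation: [-2.16, 0.124, 2.165]
ft_force: [-0.6, -0.5, -1.1]
width: 15.2
```

Run:
```python
from h import *
go([565,302.5,100])
```

```text
t 6.55 p [565.9 302.1  98.7] f [-0.6 -0.5 -1.1] w 15.2
shift m [-0.0013 -0.0002  0.001 ] turn deg [ 0.1  0.1 -0. ] | in target axes [-0.0013 -0.0002  0.001 ]
```

```bash
cat >> h.py <<'E'
from scipy.optimize import least_squares
def stand(v,P):
    cx,cy,yaw,tilt=v; cy_,sy_=np.cos(yaw),np.sin(yaw); P=np.atleast_2d(P)
    Rz=np.array([[cy_,-sy_,0],[sy_,cy_,0],[0,0,1]]); Ry=cv2.Rodrigues(np.array([0,tilt,0.]))[0]
    return (Rz@Ry@P.T).T+[cx,cy,75]
def fit(obs,v0=(538.5,132,-.115,-.15),fixed=None):
    """obs: list of (img,uv,P in deck frame)"""
    f=lambda v:np.concatenate([(proj(i,stand(v,P)[0])-uv)*s for i,uv,P,s in [(*o,1.) for o in obs]])
    r=least_squares(f,v0); print('fit',r.x.round(3),'resid',r.fun.round(1)); return r.x
def circ(step,n=8,c=(555.8,278.6),r=25.6):
    R,p=T(); a=np.arctan2(p[1]-c[1],p[0]-c[0]); print('t',round(ctrl.get_obs()['t'],2),'p',p.round(1),'ang',np.degrees(a).round(1),'rad',np.hypot(*(p[:2]-c)).round(1),'f',ctrl.get_obs()['ft_force'].round(1),'w',ctrl.get_obs()['width'])
    q=p.copy()
    for i in range(n):
        b=a-np.radians(step)*(i+1); w=np.array([c[0]+r*np.cos(b),c[1]+r*np.sin(b),p[2]])
        print((R.T@(w-q)/1000).round(4).tolist(),end=' '); q=w
    print()
E
python3 - <<'E'
from h import *
L=lambda x,y:np.array((290+x/3.75,130+y/3.75))
fit([('d0',L(72,482),(-110,-118,8)),('d0',L(397,470),(102,-118,8)),('d0',L(103,213),(-110,118,8)),('d0',L(396,197),(102,118,8))])
circ(30)
E
```

```text
fit [ 5.33356e+02  7.89600e+01 -1.19000e-01 -1.82000e-01] resid [-1.2 -0.2  1.  -0.1 -0.2  0.5  0.4 -0.2]
t 6.55 p [565.9 302.1  98.7] ang 66.7 rad 25.6 f [-0.6 -0.5 -1.1] w 15.224737220229766
[-0.0, 0.007, -0.0113] [-0.0, 0.0117, -0.0063] [0.0, 0.0132, 0.0004] [0.0, 0.0113, 0.007] [0.0, 0.0063, 0.0117] [0.0, -0.0004, 0.0132] [0.0, -0.007, 0.0113] [0.0, -0.0117, 0.0063]
```

Request:
{"name": "carry_out", "arguments": {
  "commands": [
    [0,0.007,-0.0113,0,0,0],
    [0,0.0117,-0.0063,0,0,0],
    [0,0.0132,0.0004,0,0,0],
    [0,0.0113,0.007,0,0,0],
    [0,0.0063,0.0117,0,0,0],
    [0,-0.0004,0.0132,0,0,0]
  ]
}}

```text
t: 7.3
ee_pos: [545.5, 254.0, 98.8]
orientation: [-2.159, 0.12, 2.158]
ft_force: [7.0, 12.0, -12.2]
width: 15.2
```

Run:
```python
from h import *
circ(40)
```

```text
t 7.3 p [545.5 254.   98.8] ang -112.7 rad 26.6 f [  7.   12.  -12.2] w 15.154248211164331
[0.0001, -0.0113, 0.0139] [0.0001, -0.017, 0.0042] [0.0001, -0.0157, -0.0077] [0.0, -0.0071, -0.016] [-0.0, 0.0048, -0.0168] [-0.0001, 0.0145, -0.0098] [-0.0001, 0.0174, 0.0018] [-0.0001, 0.0122, 0.0126]
```

```bash
sed -i 's/c=(555.8,278.6),r=25.6/c=(555.7,278.1),r=26/' h.py
python3 - <<'E'
from h import *
circ(45)
E
```

```text
t 7.3 p [545.5 254.   98.8] ang -112.9 rad 26.1 f [  7.   12.  -12.2] w 15.154248211164331
[0.0001, -0.0126, 0.0155] [0.0001, -0.0198, 0.0022] [0.0001, -0.0155, -0.0124] [0.0, -0.0022, -0.0198] [-0.0001, 0.0124, -0.0155] [-0.0001, 0.0198, -0.0022] [-0.0001, 0.0155, 0.0124] [-0.0, 0.0022, 0.0198]
```

Request:
{"name": "carry_out", "arguments": {
  "commands": [
    [0,-0.0126,0.0155,0,0,0],
    [0,-0.0198,0.0022,0,0,0],
    [0,-0.0155,-0.0124,0,0,0],
    [0,-0.0022,-0.0198,0,0,0],
    [0,0.0124,-0.0155,0,0,0],
    [0,0.0198,-0.0022,0,0,0],
    [0,0.0155,0.0124,0,0,0],
    [0,0.0022,0.0198,0,0,0]
  ]
}}

```text
t: 8.3
ee_pos: [556.2, 253.5, 98.7]
orientation: [-2.194, 0.115, 2.137]
ft_force: [8.1, -33.6, 8.0]
width: 15.8
```

Run:
```python
from h import *
circ(45); R,p=T();print(R.round(3).tolist())
```

```text
t 8.3 p [556.2 253.5  98.7] ang -88.9 rad 24.6 f [  8.1 -33.6   8. ] w 15.76736702198085
[-0.0005, -0.0038, 0.019] [-0.0002, -0.0173, 0.0099] [0.0002, -0.0192, -0.0052] [0.0005, -0.0099, -0.0173] [0.0005, 0.0052, -0.0192] [0.0002, 0.0173, -0.0099] [-0.0002, 0.0192, 0.0052] [-0.0005, 0.0099, 0.0173] 
[[0.026, -0.107, -0.994], [-0.001, -0.994, 0.107], [-1.0, -0.002, -0.026]]
```

Run:
```python
from h import *
circ(30); go([556,252,98.7])
```

```text
t 8.3 p [556.2 253.5  98.7] ang -88.9 rad 24.6 f [  8.1 -33.6   8. ] w 15.76736702198085
[-0.0003, -0.0004, 0.0132] [-0.0003, -0.0082, 0.0106] [-0.0001, -0.0125, 0.0051] [0.0001, -0.0133, -0.0018] [0.0002, -0.0106, -0.0082] [0.0003, -0.0051, -0.0125] [0.0003, 0.0018, -0.0133] [0.0003, 0.0082, -0.0106] 
t 8.3 p [556.2 253.5  98.7] f [  8.1 -33.6   8. ] w 15.8
shift m [0.     0.0015 0.    ] turn deg [ 0.5 -1.5  0.1] | in target axes [0.     0.0015 0.    ]
```

Request:
{"name": "carry_out", "arguments": {
  "commands": [
    [0,-0.0004,0.0132,0.5,-1.5,0],
    [0,-0.0082,0.0106,0,0,0],
    [0,-0.0125,0.0051,0,0,0],
    [0,-0.0133,-0.0018,0,0,0],
    [0,-0.0106,-0.0082,0,0,0],
    [0,-0.0051,-0.0125,0,0,0],
    [0,0.0018,-0.0133,0,0,0],
    [0,0.0082,-0.0106,0,0,0]
  ]
}}

```text
t: 9.3
ee_pos: [574.0, 293.3, 98.7]
orientation: [-2.155, 0.126, 2.173]
ft_force: [-4.5, -0.6, 3.5]
width: 15.6
```

Run:
```python
from h import *
circ(30); go([556,252,98.7])
```

```text
t 9.3 p [574.  293.3  98.7] ang 39.7 rad 23.8 f [-4.5 -0.6  3.5] w 15.562567643326275
[-0.0, 0.0099, -0.0085] [0.0, 0.0135, -0.0003] [0.0001, 0.0118, 0.0065] [0.0001, 0.007, 0.0115] [0.0001, 0.0003, 0.0135] [0.0001, -0.0065, 0.0118] [0.0, -0.0115, 0.007] [-0.0, -0.0135, 0.0003] 
t 9.3 p [574.  293.3  98.7] f [-4.5 -0.6  3.5] w 15.6
shift m [0.0002 0.0431 0.0132] turn deg [ 0.1  0.5 -0.2] | in target axes [-0.      0.0431  0.0132]
```

Request:
{"name": "carry_out", "arguments": {
  "commands": [
    [0,0.0099,-0.0085,0,0.5,0],
    [0,0.0135,-0.0003,0,0,0],
    [0,0.0118,0.0065,0,0,0],
    [0,0.007,0.0115,0,0,0],
    [0,0.0003,0.0135,0,0,0],
    [0,-0.0065,0.0118,0,0,0],
    [0,-0.0115,0.007,0,0,0],
    [0,-0.0135,0.0003,0,0,0]
  ]
}}

```text
t: 10.3
ee_pos: [527.5, 285.7, 98.8]
orientation: [-2.144, 0.131, 2.165]
ft_force: [-0.3, -1.7, -0.1]
width: 15.1
```

Run:
```python
from h import *
circ(30); go([556,252,98.7]); snap('side','d5',(290,130,410,290),3.75)
```

```text
t 10.3 p [527.5 285.7  98.8] ang 164.9 rad 29.2 f [-0.3 -1.7 -0.1] w 15.06670914193083
[-0.0, -0.012, -0.0084] [-0.0001, -0.0081, -0.0107] [-0.0001, -0.0017, -0.0134] [-0.0001, 0.0052, -0.0124] [-0.0001, 0.0107, -0.0081] [-0.0001, 0.0134, -0.0017] [0.0, 0.0124, 0.0052] [0.0001, 0.0081, 0.0107] 
t 10.3 p [527.5 285.7  98.8] f [-0.3 -1.7 -0.1] w 15.1
shift m [-0.0003  0.0298 -0.0325] turn deg [-0.6  0.6  0.2] | in target axes [ 0.0001  0.0302 -0.0321]
```

View pics/d5.png

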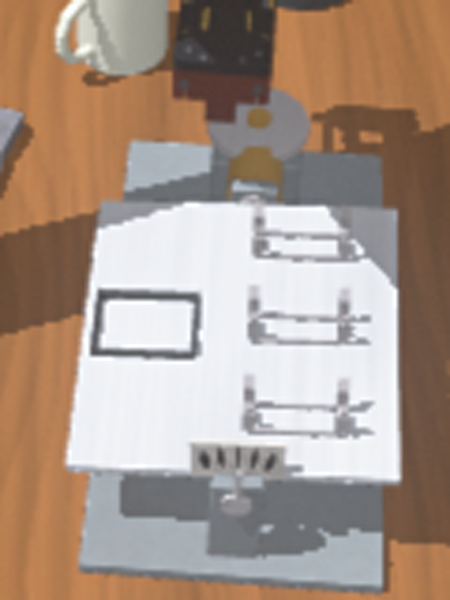

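```bash
sed -i 's/c=(555.7,278.1),r=26/c=(552.8,277.7),r=26.2/' h.py
python3 - <<'E'
from h import *
L=lambda x,y:np.array((290+x/3.75,130+y/3.75))
for n,cs in (('d0',[(72,482),(397,470),(103,213),(396,197)]),('d5',[(68,470),(400,482),(103,203),(397,210)])):
    fit([(n,L(*c),(x,y,8)) for c,(x,y) in zip(cs,[(-110,-118),(102,-118),(-110,118),(102,118)])])
circ(30)
E
```

```text
fit [ 5.33356e+02  7.89600e+01 -1.19000e-01 -1.82000e-01] resid [-1.2 -0.2  1.  -0.1 -0.2  0.5  0.4 -0.2]
fit [ 5.33251e+02  7.80990e+01 -1.20000e-01 -6.20000e-02] resid [-0.6  0.   0.5  0.1 -0.4 -0.1  0.5 -0.2]
t 10.35 p [528.3 287.5  98.8] ang 158.3 rad 26.4 f [-4.5  2.2 -1. ] w 15.31758384259487
[-0.0, -0.0117, -0.0069] [-0.0001, -0.0069, -0.0117] [-0.0001, -0.0001, -0.0136] [-0.0001, 0.0067, -0.0118] [-0.0001, 0.0117, -0.0069] [-0.0001, 0.0136, -0.0001] [0.0, 0.0118, 0.0067] [0.0001, 0.0069, 0.0117]
```

Request:
{"name": "carry_out", "arguments": {
  "commands": [
    [0,-0.0117,-0.0069,-0.6,0.6,0],
    [0,-0.0069,-0.0117,0,0,0],
    [0,-0.0001,-0.0136,0,0,0],
    [0,0.0067,-0.0118,0,0,0],
    [0,0.0117,-0.0069,0,0,0],
    [0,0.0136,-0.0001,0,0,0],
    [0,0.0118,0.0067,0,0,0],
    [0,0.0069,0.0117,0,0,0]
  ]
}}

```text
t: 11.35
ee_pos: [556.4, 252.5, 98.9]
orientation: [-2.142, 0.119, 2.169]
ft_force: [-1.0, 17.3, -7.7]
width: 15.4
```

Run:
```python
from h import *
circ(30);go([556,252,98.7])
```

```text
t 11.35 p [556.4 252.5  98.9] ang -81.9 rad 25.4 f [-1.  17.3 -7.7] w 15.367127719952999
[0.0002, 0.0007, 0.0134] [0.0002, -0.0068, 0.0117] [0.0002, -0.0117, 0.0068] [0.0001, -0.0136, -0.0] [0.0, -0.0117, -0.0068] [-0.0001, -0.0068, -0.0117] [-0.0002, 0.0, -0.0136] [-0.0002, 0.0068, -0.0117] 
t 11.35 p [556.4 252.5  98.9] f [-1.  17.3 -7.7] w 15.4
shift m [0.0002 0.0006 0.0003] turn deg [-0.3  0.7  0.5] | in target axes [0.0002 0.0006 0.0003]
```

Request:
{"name": "carry_out", "arguments": {
  "commands": [
    [0,0.0007,0.0134,0,0.7,0.5],
    [0,-0.0068,0.0117,0,0,0],
    [0,0,0,0,0,0]
  ]
}}

```text
t: 11.72
ee_pos: [533.6, 260.9, 98.7]
orientation: [-2.159, 0.131, 2.156]
ft_force: [-0.9, -0.3, -0.8]
width: 16.0
```

Run:
```python
from h import *
circ(30); snap('side','d6',(290,180,410,270),6.5); snap('scene','s6')
p=np.load('pics/d6.npz')['p'];q=np.load('pics/s6.npz')['p']
o=np.vstack([cv2.resize(p[175:270,295:410],(690,570),interpolation=cv2.INTER_CUBIC)])
cv2.imwrite('pics/c6.png',o)
```

```text
t 11.72 p [533.6 260.9  98.7] ang -138.7 rad 25.5 f [-0.9 -0.3 -0.8] w 15.952509857653869
[0.0, -0.0108, 0.0079] [0.0, -0.0135, 0.0008] [0.0, -0.0121, -0.0061] [0.0, -0.0074, -0.0113] [0.0, -0.0008, -0.0135] [0.0, 0.0061, -0.0121] [-0.0, 0.0113, -0.0074] [-0.0, 0.0135, -0.0008]
```

View pics/c6.png

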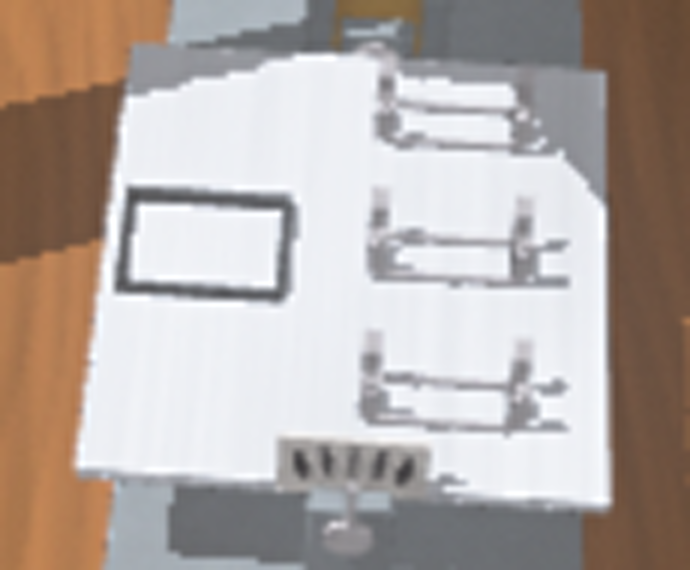

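Run:
```python
from h import *
L=lambda x,y:np.array((295+x/6,175+y/6))
cs=[(78,470),(609,507),(134,45),(606,72)]
v=fit([('d6',L(*c),(x,y,8)) for c,(x,y) in zip(cs,[(-110,-118),(102,-118),(-110,118),(102,118)])])
for t in (-.03,0,.03):
  print(t,[((proj('d6',stand((*v[:3],t),P)[0])-[295,175])*6).round(0).tolist() for P in [(-110,-118,8),(102,-118,8),(-110,118,8),(102,118,8)]])
```

```text
fit [ 5.33127e+02  7.93040e+01 -1.21000e-01 -9.00000e-03] resid [-0.5  0.2  0.5  0.  -0.3 -0.3  0.3 -0.1]
-0.03 [[75.0, 474.0], [612.0, 504.0], [132.0, 47.0], [608.0, 68.0]]
0 [[75.0, 469.0], [612.0, 509.0], [133.0, 42.0], [608.0, 73.0]]
0.03 [[75.0, 465.0], [611.0, 513.0], [133.0, 36.0], [607.0, 78.0]]
```

Request:
{"name": "carry_out", "arguments": {
  "commands": [
    [0,0,0,0,0,0],
    [0,0,0,0,0,0],
    [0,0,0,0,0,0],
    [-0.04,0,0,0,0,0],
    [-0.05,0,0,0,0,0],
    [-0.05,0,0,0,0,0]
  ],
  "grip": 0.5
}}

```text
t: 12.58
ee_pos: [534.0, 259.3, 238.6]
orientation: [-2.155, 0.135, 2.161]
ft_force: [0.9, 0.0, -0.2]
width: 43.6
```

Request:
{"name": "carry_out", "arguments": {
  "commands": [
    [0,0.05,-0.015,0,0,0],
    [0,0.05,-0.015,0,0,0],
    [0,0.05,0,0,0,0],
    [0,0.03,0,0,0,0],
    [0,0,0,0,0,0]
  ]
}}

```text
t: 13.2
ee_pos: [546.4, 73.7, 245.4]
orientation: [-2.169, 0.128, 2.145]
ft_force: [1.0, 0.1, -0.5]
width: 44.2
```

Run:
```python
from h import *
go([540,90,250]); snap('wrist','w7')
```

```text
t 13.2 p [546.4  73.7 245.4] f [ 1.   0.1 -0.5] w 44.2
shift m [-0.0046 -0.0154  0.0083] turn deg [-0.4 -0.6  0.2] | in target axes [-0.0046 -0.0155  0.0082]
```

View pics/w7.png

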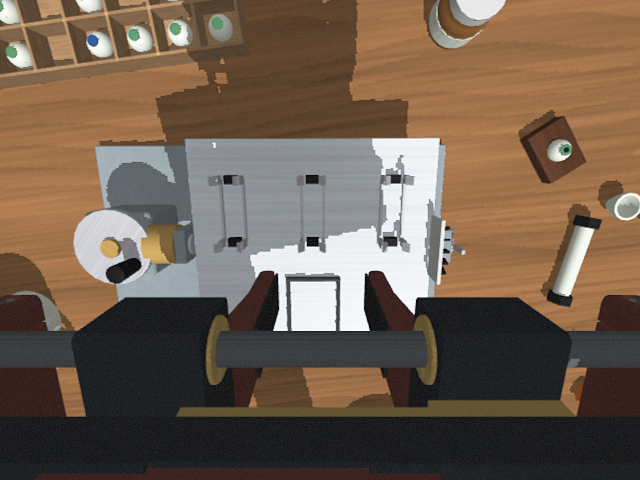

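```bash
python3 -c "
from h import *
save('w7','c7',(190,135,450,330),3)"
```

```text
(no output)
```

View pics/c7.png

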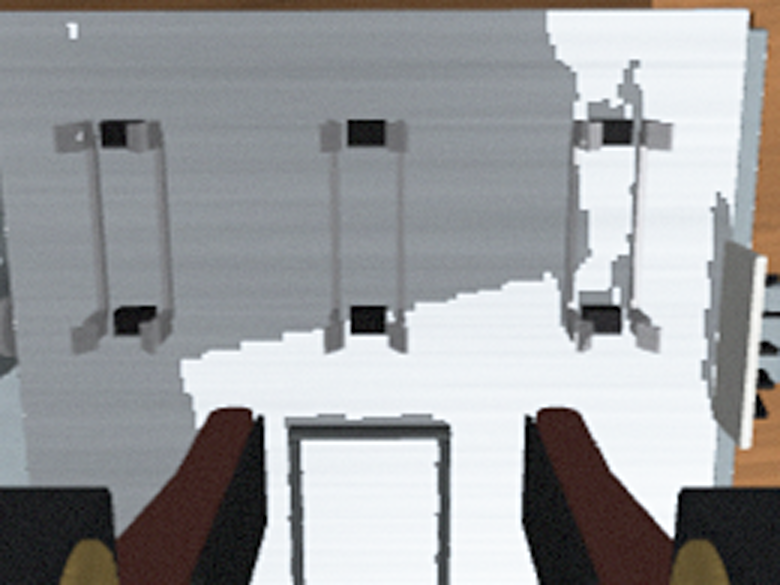

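```bash
cat >> h.py <<'E'
def fit3(obs,v0):
    f=lambda v:np.concatenate([proj(i,stand((*v,0),P)[0])-uv for i,uv,P in obs])
    r=least_squares(f,v0); print('fit3',r.x.round(4),'resid',r.fun.round(1)); return r.x
E
python3 - <<'E'
from h import *
L=lambda x,y:np.array((190+x/3,135+y/3))
obs=[('w7',L(u,v),P) for (u,v),P in [((617,132),(65,-76,17)),((602,320),(5,-76,17)),((366,133),(65,0,17)),((369,320),(5,0,17)),((122,133),(65,76,17)),((135,320),(5,76,17)),((749,11),(102,-118,8))]]
v=fit3(obs,(533,79,-.12))
for n,P in (('clip0',(35,-76,26)),('clip1',(35,0,26)),('clip2',(35,76,26)),('pocket',(-68,0,8)),('wheel',(0,200,17))): print(n,stand((*v,0),P)[0].round(1))
for P in ((65,15,40),(65,-15,40),(-36.5,23.5,14),(-36.5,-23.5,14),(-36.5,-23.5,8)): print(P,((proj('w7',stand((*v,0),P)[0])-[190,135])*3).round(0))
b=[onz('w7',q,18) for q in((522,146),(563,118),(585,154),(546,183))];print('block',np.round(b,0)[:,:2].tolist(),np.mean(b,0).round(1),'eye',onz('w7',(560,150),25).round(1))
a,c=onz('w7',(586,221),12),onz('w7',(562,301),12);print('tubeA',((a+c)/2).round(1),np.hypot(*(a-c)[:2]),np.degrees(np.arctan2(*(a-c)[1::-1])))
E
```

```text
fit3 [ 5.323293e+02  8.487710e+01 -1.228000e-01] resid [-0.9  0.1  0.9  0.7  0.5 -0.3 -0.2  0.5 -0.3 -0.4 -0.8  0.4  0.7 -0.7]
clip0 [557.8   5.2 101. ]
clip1 [567.1  80.6 101. ]
clip2 [576.4 156.  101. ]
pocket [464.8  93.2  83. ]
wheel [556.8 283.4  92. ]
(65, 15, 40) [313. 136.]
(65, -15, 40) [418. 136.]
(-36.5, 23.5, 14) [299. 440.]
(-36.5, -23.5, 14) [440. 440.]
(-36.5, -23.5, 8) [439. 434.]
block [[601.0, -157.0], [625.0, -201.0], [584.0, -227.0], [557.0, -184.0]] [ 591.9 -192.1   18. ] eye [ 592.1 -194.    25. ]
tubeA [ 455.4 -224.9   12. ] 102.63441907855632 -13.40882715177562
```

Run:
```python
from h import *
go([457,-224.5,240],-7.04)
```

```text
t 13.25 p [546.6  74.6 245.4] f [ 0.3 -0.4 -0.1] w 44.0
shift m [0.0035 0.3078 0.053 ] turn deg [ 0.1 -0.6  0.2] | in target axes [0.0054 0.3079 0.0523]
```

Request:
{"name": "carry_out", "arguments": {
  "commands": [
    [0,0.051,0.009,0,-0.6,0],
    [0,0.051,0.009,0,0,0],
    [0,0.051,0.009,0,0,0],
    [0,0.051,0.009,0,0,0],
    [0,0.051,0.009,0,0,0],
    [0,0.04,0.007,4,0,0],
    [0.03,0,0,4,0,0],
    [0,0,0,0,0,0]
  ]
}}

```text
t: 14.25
ee_pos: [465.7, -212.3, 214.6]
orientation: [-2.092, 0.259, 2.076]
ft_force: [-0.0, 0.1, -0.0]
width: 44.5
```

Run:
```python
from h import *
go([457,-224.5,4],-15); snap('wrist','w8')
```

```text
t 14.25 p [ 465.7 -212.3  214.6] f [-0.   0.1 -0. ] w 44.5
shift m [0.2104 0.0154 0.0069] turn deg [ 0.5 -0.4  0.4] | in target axes [0.2106 0.014  0.0053]
```

View pics/w8.png

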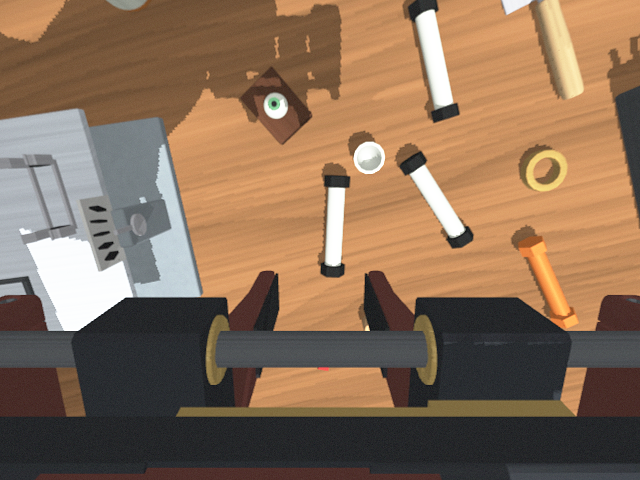

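Run:
```python
from h import *
for n,p,q in (('A',(336.5,182),(332.5,269)),('B',(413,162),(460,237)),('C',(424,7),(445,113))):
    a,c=onz('w8',p,13),onz('w8',q,13);print(n,((a+c)/2).round(1),np.hypot(*(a-c)[:2]).round(0),np.degrees(np.arctan2(*(a-c)[1::-1])).round(1))
b=[onz('w8',q,18)[:2] for q in((268,68),(242,100),(284,143),(311,115))];print(np.round(b,0).tolist(),np.mean(b,0));go([0,0,0])
```

```text
A [ 457.5 -223.2   13. ] 97.0 -16.5
B [ 458.  -337.3   13. ] 99.0 20.8
C [ 593.  -358.4   13. ] 99.0 2.1
[[628.0, -198.0], [606.0, -165.0], [556.0, -194.0], [575.0, -228.0]] [ 591.28691492 -196.41927613]
t 14.3 p [ 466.9 -212.8  216. ] f [0.5 0.1 0. ] w 43.5
shift m [ 0.2116 -0.0887  0.5073] turn deg [-7.8 -0.6  0.3] | in target axes [ 0.216  -0.1577  0.4883]
```

Request:
{"name": "carry_out", "arguments": {
  "commands": [
    [0,0.0128,0.0063,1.5,-0.5,0.3],
    [0.05,0,0,0,0,0],
    [0.05,0,0,0,0,0],
    [0.04,0,0,0,0,0],
    [0.02,0,0,0,0,0],
    [0,0,0,0,0,0]
  ],
  "grip": 0.4
}}

```text
t: 15.05
ee_pos: [464.6, -226.0, 58.7]
orientation: [-2.092, 0.289, 2.066]
ft_force: [-0.1, 0.2, 1.3]
width: 52.8
```

```bash
python3 -c "
from h import *
go([457.5,-223.5,4],-16.2)"
```

```text
t 15.05 p [ 464.6 -226.    58.7] f [-0.1  0.2  1.3] w 52.8
shift m [ 0.0546 -0.0007  0.0082] turn deg [ 0.7 -0.7 -0.2] | in target axes [ 0.0547 -0.0004  0.0075]
```

Request:
{"name": "carry_out", "arguments": {
  "commands": [
    [0.025,0,0.008,0.7,-0.7,-0.2],
    [0.018,0,0.001,0,0,0],
    [0.011,0,0,0,0,0],
    [0,0,0,0,0,0]
  ]
}}

```text
t: 15.55
ee_pos: [460.5, -225.7, 7.4]
orientation: [-2.081, 0.297, 2.063]
ft_force: [0.0, -0.6, 0.3]
width: 52.8
```

```bash
python3 -c "
from h import *
go([457.5,-223.5,4],-16.2)"
```

```text
t 15.55 p [ 460.5 -225.7    7.4] f [ 0.  -0.6  0.3] w 52.8
shift m [ 0.0034 -0.0013  0.0035] turn deg [ 0.1 -0.5 -0.1] | in target axes [ 0.0034 -0.0013  0.0035]
```

Request:
{"name": "carry_out", "arguments": {
  "commands": [
    [0.0035,-0.001,0.0035,0,-0.5,0],
    [0,0,0,0,0,0]
  ]
}}

```text
t: 15.8
ee_pos: [458.0, -224.0, 4.7]
orientation: [-2.072, 0.296, 2.071]
ft_force: [-0.3, 0.6, 0.1]
width: 53.0
```

Request:
{"name": "carry_out", "arguments": {
  "commands": [
    [0,0,0,0,0,0],
    [0,0,0,0,0,0],
    [0,0,0,0,0,0],
    [0,0,0,0,0,0],
    [0,0,0,0,0,0]
  ],
  "grip": 1
}}

```text
t: 16.42
ee_pos: [458.6, -224.3, 5.4]
orientation: [-2.074, 0.296, 2.07]
ft_force: [0.2, 0.0, -0.7]
width: 16.9
```

```bash
python3 -c "
from h import *
go([457.5,-223.5,4],-16.2)"
```

```text
t 16.43 p [ 458.6 -224.3    5.4] f [ 0.2  0.  -0.7] w 16.9
shift m [ 0.0014 -0.0005  0.0013] turn deg [ 0.1 -0.1 -0.1] | in target axes [ 0.0014 -0.0005  0.0013]
```

Request:
{"name": "carry_out", "arguments": {
  "commands": [
    [-0.03,0,0,0,0,0],
    [-0.045,0,0,0,0,0],
    [-0.05,0,0,0,0,0],
    [-0.05,0,0,-9.2,0,0],
    [0,0,0,0,0,0]
  ]
}}

```text
t: 17.05
ee_pos: [457.7, -223.5, 184.6]
orientation: [-2.162, 0.128, 2.163]
ft_force: [-0.4, -0.3, -1.3]
width: 17.0
```

```bash
python3 -c "
from h import *
go([576.4,156,165],-7.04)"
```

```text
t 17.05 p [ 457.7 -223.5  184.6] f [-0.4 -0.3 -1.3] w 17.0
shift m [ 0.0189 -0.3908 -0.0739] turn deg [ 0.4  0.  -0.1] | in target axes [ 0.0196 -0.3912 -0.0713]
```

Request:
{"name": "carry_out", "arguments": {
  "commands": [
    [0,-0.05,-0.009,0.4,0,0],
    [0,-0.05,-0.009,0,0,0],
    [0,-0.05,-0.009,0,0,0],
    [0,-0.05,-0.009,0,0,0],
    [0,-0.05,-0.009,0,0,0],
    [0,-0.05,-0.009,0,0,0],
    [0,-0.05,-0.009,0,0,0],
    [0,-0.025,-0.005,0,0,0]
  ]
}}

```text
t: 18.05
ee_pos: [571.0, 148.6, 173.1]
orientation: [-2.136, 0.156, 2.164]
ft_force: [1.2, 1.2, -0.1]
width: 17.5
```

Request:
{"name": "carry_out", "arguments": {
  "commands": [
    [0,0,0,0,0,0],
    [0,0,0,0,0,0]
  ]
}}

```text
t: 18.3
ee_pos: [569.3, 149.4, 170.0]
orientation: [-2.133, 0.157, 2.171]
ft_force: [-0.2, -0.6, 0.2]
width: 17.8
```

```bash
python3 -c "
from h import *
go([576.4,156,130],-7.04)"
```

```text
t 18.3 p [569.3 149.4 170. ] f [-0.2 -0.6  0.2] w 17.8
shift m [ 0.0399 -0.0078 -0.0068] turn deg [-1.   1.  -0.4] | in target axes [ 0.04   -0.0075 -0.0062]
```

Request:
{"name": "carry_out", "arguments": {
  "commands": [
    [0,-0.0075,-0.0065,-1,1,-0.4],
    [0.018,0,0,0,0,0],
    [0.018,0,0,0,0,0],
    [0,0,0,0,0,0]
  ]
}}

```text
t: 18.8
ee_pos: [575.9, 153.2, 130.2]
orientation: [-2.156, 0.136, 2.158]
ft_force: [-0.2, 0.4, -0.4]
width: 17.1
```

```bash
python3 -c "
from h import *
go([576.4,156,120],-7.04);go([576.4,156,95],-7.04)"
```

```text
t 18.8 p [575.9 153.2 130.2] f [-0.2  0.4 -0.4] w 17.1
shift m [ 0.0102 -0.0029 -0.0002] turn deg [-0.1  0.  -0. ] | in target axes [ 0.0102 -0.0029 -0.0002]
t 18.8 p [575.9 153.2 130.2] f [-0.2  0.4 -0.4] w 17.1
shift m [ 0.0352 -0.0029 -0.0002] turn deg [-0.1  0.  -0. ] | in target axes [ 0.0352 -0.0029 -0.0002]
```

Request:
{"name": "carry_out", "arguments": {
  "commands": [
    [0.008,-0.003,0,0,0,0],
    [0,0,0,0,0,0]
  ]
}}

```text
t: 19.05
ee_pos: [576.3, 156.1, 121.3]
orientation: [-2.155, 0.136, 2.158]
ft_force: [0.1, -0.6, -0.6]
width: 17.2
```

Run:
```python
from h import *
go([576.4,156,94],-7.04);snap('wrist','w9',(180,120,460,330),2.8)
v=(532.33,84.88,-.1228,0)
for P in ((65,76-15,40),(65,76+15,40),(65,76,17)): print(((proj('w9',stand(v,P)[0])-[180,120])*2.8).round(0))
```

```text
t 19.05 p [576.3 156.1 121.3] f [ 0.1 -0.6 -0.6] w 17.2
shift m [ 0.0273  0.0001 -0.0002] turn deg [-0.2  0.1 -0. ] | in target axes [ 0.0273  0.0001 -0.0001]
[482. 311.]
[318. 312.]
[399. 288.]
```

View pics/w9.png

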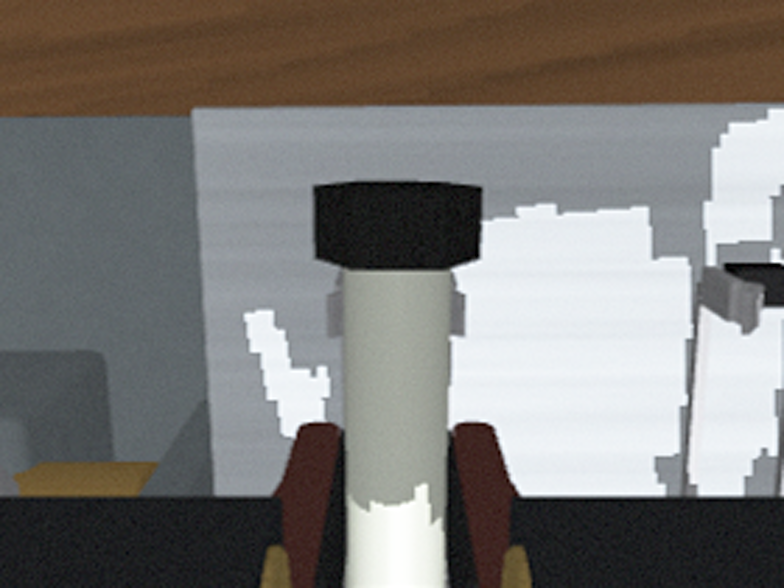

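Request:
{"name": "carry_out", "arguments": {
  "commands": [
    [0.007,0,0,0,0,0],
    [0.007,0,0,0,0,0],
    [0.006,0,0,0,0,0],
    [0.006,0,0,0,0,0],
    [0,0,0,0,0,0]
  ]
}}

```text
t: 19.73
ee_pos: [578.4, 155.8, 96.4]
orientation: [-2.162, 0.134, 2.154]
ft_force: [2.5, -0.9, -8.5]
width: 17.1
```

Run:
```python
from h import *
go([576.4,156,94.5],-7.04)
```

```text
t 19.73 p [578.4 155.8  96.4] f [ 2.5 -0.9 -8.5] w 17.1
shift m [0.0019 0.     0.002 ] turn deg [-0.1 -0.2 -0. ] | in target axes [0.0019 0.     0.002 ]
```

Request:
{"name": "carry_out", "arguments": {
  "commands": [
    [0.002,0,0.002,0,0,0],
    [0.002,0,0,0,0,0],
    [0,0,0,0,0,0]
  ]
}}

```text
t: 20.1
ee_pos: [577.1, 155.9, 94.9]
orientation: [-2.163, 0.135, 2.152]
ft_force: [-0.3, -1.5, -3.7]
width: 17.3
```

Request:
{"name": "carry_out", "arguments": {
  "commands": [
    [0.002,0,0,0,0,0],
    [0,0,0,0,0,0]
  ]
}}

```text
t: 20.35
ee_pos: [577.1, 155.9, 94.7]
orientation: [-2.164, 0.135, 2.151]
ft_force: [0.8, -0.9, -1.5]
width: 17.3
```

Request:
{"name": "carry_out", "arguments": {
  "commands": [
    [0.002,0,0,0,0,0],
    [0,0,0,0,0,0],
    [0,0,0,0,0,0],
    [0,0,0,0,0,0]
  ],
  "grip": 0.6
}}

```text
t: 20.85
ee_pos: [576.7, 156.5, 91.8]
orientation: [-2.162, 0.134, 2.152]
ft_force: [0.0, -0.0, -0.0]
width: 34.8
```

Request:
{"name": "carry_out", "arguments": {
  "commands": [
    [-0.02,0,0,0,0,0],
    [-0.04,0,0,0,0,0],
    [-0.05,0,0,0,0,0],
    [0,0.03,0.005,0,0,0],
    [0,0.05,0.009,0,0,0],
    [0,0.05,0.009,0,0,0],
    [0,0.02,0,0,0,0],
    [0,0,0,0,0,0]
  ]
}}

```text
t: 21.85
ee_pos: [536.5, 7.5, 216.0]
orientation: [-2.175, 0.131, 2.139]
ft_force: [-0.6, 0.2, 0.1]
width: 34.9
```

Run:
```python
from h import *
go([458,-337.3,100],-7.04)
im=snap('wrist','w10'); 
v=(532.33,84.88,-.1228,0)
for P in ((35-54,76,26),(35+54,76,26)): print(proj('w10',stand(v,P)[0]).round(0))
```

```text
t 21.85 p [536.5   7.5 216. ] f [-0.6  0.2  0.1] w 34.9
shift m [0.1144 0.3521 0.0374] turn deg [-0.  -0.9  0.2] | in target axes [0.116  0.3518 0.0356]
[148. 278.]
[132. 149.]
```

Request:
{"name": "carry_out", "arguments": {
  "commands": [
    [0,0.05,0.005,0,-0.9,0],
    [0,0.05,0.005,0,0,0],
    [0,0.05,0.005,0,0,0],
    [0,0.05,0.005,0,0,0],
    [0,0.05,0.005,0,0,0],
    [0,0.05,0.005,0,0,0],
    [0,0.035,0.005,0,0,0],
    [0.02,0,0,-9,0,0]
  ],
  "grip": 0.4
}}

```text
t: 22.9
ee_pos: [469.7, -323.3, 200.2]
orientation: [2.208, 0.055, -2.183]
ft_force: [0.2, -0.0, -0.3]
width: 52.8
```

Request:
{"name": "carry_out", "arguments": {
  "commands": [
    [0.03,0,0,-9,0,0],
    [0,0,0,-9,0,0],
    [0,0,0,0,0,0]
  ]
}}

```text
t: 23.28
ee_pos: [472.3, -321.2, 169.0]
orientation: [2.027, 0.382, -2.004]
ft_force: [-0.6, -0.3, 1.1]
width: 52.9
```

Run:
```python
from h import *
go([458,-337.3,60],20.8)
im=snap('wrist','w11'); 
for s in(-48,48):
    a=np.radians(20.8); print(proj('w11',[458+s*np.cos(a),-337.3+s*np.sin(a),13]).round(0))
g=cv2.cvtColor(im['pixels'],cv2.COLOR_BGR2HSV); m=((g[...,1]<60)&(g[...,2]>110)).astype(np.uint8)
n,l,st,c=cv2.connectedComponentsWithStats(m)
for i in range(1,n):
    if st[i,4]>300: print(st[i],c[i].round(0))
```

```text
t 23.27 p [ 472.3 -321.2  169. ] f [-0.6 -0.3  1.1] w 52.9
shift m [0.1088 0.0094 0.0204] turn deg [ 0.7 -0.6 -0.2] | in target axes [0.109  0.0099 0.0191]
[330. 297.]
[332. 202.]
[   0    0   95  183 9895] [37. 78.]
[ 494   25  100  119 7846] [542.  84.]
[220  32  30  33 588] [235.  50.]
[ 382   71   55  103 2157] [409. 121.]
[ 275  148   35   37 1016] [292. 166.]
[ 321  209   20   87 1619] [330. 251.]
[564 274  24  47 563] [576. 297.]
```

Request:
{"name": "carry_out", "arguments": {
  "commands": [
    [0.01,0.0095,0.0195,0.7,-0.6,0],
    [0.05,0,0.001,0,0,0],
    [0.04,0,0.001,0,0,0],
    [0.025,0,0.001,0,0,0],
    [0.015,0,0,0,0,0],
    [0,0,0,0,0,0]
  ]
}}

```text
t: 24.08
ee_pos: [453.7, -343.2, 25.6]
orientation: [2.03, 0.35, -2.027]
ft_force: [0.7, -0.6, 0.2]
width: 52.7
```

Run:
```python
from h import *
go([458,-337.3,4],20.8)
```

```text
t 24.07 p [ 453.7 -343.2   25.6] f [ 0.7 -0.6  0.2] w 52.7
shift m [ 0.0215 -0.0043 -0.0061] turn deg [-0.8 -0.  -0.4] | in target axes [ 0.0216 -0.004  -0.0062]
```

Request:
{"name": "carry_out", "arguments": {
  "commands": [
    [0,-0.004,-0.006,-0.8,0,-0.4],
    [0.01,0,0,0,0,0],
    [0.008,0,0,0,0,0],
    [0,0,0,0,0,0]
  ]
}}

```text
t: 24.58
ee_pos: [460.0, -338.3, 9.1]
orientation: [2.025, 0.368, -2.018]
ft_force: [-0.4, -0.0, 0.2]
width: 52.6
```

Run:
```python
from h import *
go([458,-337.3,4],20.8)
```

```text
t 24.57 p [ 460.  -338.3    9.1] f [-0.4 -0.   0.2] w 52.6
shift m [ 0.0051 -0.0017  0.0015] turn deg [ 0.  -0.2 -0.2] | in target axes [ 0.0051 -0.0017  0.0015]
```

Request:
{"name": "carry_out", "arguments": {
  "commands": [
    [0.005,-0.0015,0.0015,0,0,0],
    [0,0,0,0,0,0]
  ]
}}

```text
t: 24.82
ee_pos: [458.0, -337.4, 3.8]
orientation: [2.025, 0.368, -2.018]
ft_force: [0.9, 0.3, -0.4]
width: 52.8
```

Request:
{"name": "carry_out", "arguments": {
  "commands": [
    [0,0,0,0,0,0],
    [0,0,0,0,0,0],
    [0,0,0,0,0,0],
    [0,0,0,0,0,0],
    [0,0,0,0,0,0]
  ],
  "grip": 1
}}

```text
t: 25.45
ee_pos: [458.2, -337.7, 4.2]
orientation: [2.026, 0.367, -2.017]
ft_force: [0.3, 0.0, -1.0]
width: 17.3
```

Request:
{"name": "carry_out", "arguments": {
  "commands": [
    [-0.03,0,0,0,0,0],
    [-0.045,0,0,-9,0,0],
    [-0.05,0,0,9,0,0],
    [-0.05,0,0,9,0,0],
    [0,0,0,9,0,0],
    [0,0,0,9,0,0],
    [0,0,0,0,0,0]
  ]
}}

```text
t: 26.32
ee_pos: [457.0, -336.8, 185.0]
orientation: [-2.166, 0.132, 2.156]
ft_force: [0.6, -0.1, 0.4]
width: 17.2
```

Run:
```python
from h import *
go([567.1,80.6,150],-7.04)
```

```text
t 26.32 p [ 457.  -336.8  185. ] f [ 0.6 -0.1  0.4] w 17.2
shift m [ 0.0341 -0.4276 -0.0596] turn deg [ 0.2 -0.3 -0.1] | in target axes [ 0.035  -0.4278 -0.0581]
```

Request:
{"name": "carry_out", "arguments": {
  "commands": [
    [0,-0.052,-0.0072,0.2,0,0],
    [0,-0.053,-0.0072,0,0,0],
    [0,-0.053,-0.0072,0,0,0],
    [0,-0.053,-0.0072,0,0,0],
    [0,-0.053,-0.0072,0,0,0],
    [0,-0.053,-0.0072,0,0,0],
    [0,-0.053,-0.0072,0,0,0],
    [0,-0.04,-0.0055,0,0,0]
  ]
}}

```text
t: 27.32
ee_pos: [559.3, 73.7, 181.7]
orientation: [-2.175, 0.11, 2.171]
ft_force: [0.8, -1.3, -0.2]
width: 17.4
```

Request:
{"name": "carry_out", "arguments": {
  "commands": [
    [0,0,0,0,0,0],
    [0,0,0,0,0,0]
  ]
}}

```text
t: 27.58
ee_pos: [559.0, 75.9, 180.8]
orientation: [-2.178, 0.1, 2.178]
ft_force: [-0.1, -0.3, 0.4]
width: 17.1
```

Run:
```python
from h import *
go([567.1,80.6,125],-7.04)
```

```text
t 27.57 p [559.   75.9 180.8] f [-0.1 -0.3  0.4] w 17.1
shift m [ 0.0558 -0.0056 -0.0077] turn deg [ 2.  -0.  -0.2] | in target axes [ 0.0558 -0.0056 -0.0075]
```

Request:
{"name": "carry_out", "arguments": {
  "commands": [
    [0,-0.0056,-0.0077,2,0,0],
    [0.025,0,0,0,0,0],
    [0.02,0,0.001,0,0,0],
    [0.01,0,0,0,0,0],
    [0,0,0,0,0,0]
  ]
}}

```text
t: 28.2
ee_pos: [565.3, 74.5, 124.4]
orientation: [-2.158, 0.14, 2.16]
ft_force: [-0.0, 0.1, -0.3]
width: 17.4
```

Run:
```python
from h import *
go([567.1,80.6,118],-7.04)
```

```text
t 28.2 p [565.3  74.5 124.4] f [-0.   0.1 -0.3] w 17.4
shift m [ 0.0063 -0.0063 -0.001 ] turn deg [-0.1  0.  -0.3] | in target axes [ 0.0064 -0.0063 -0.0011]
```

Request:
{"name": "carry_out", "arguments": {
  "commands": [
    [0,-0.0063,-0.001,0,0,0],
    [0,0,0,0,0,0]
  ]
}}

```text
t: 28.45
ee_pos: [568.1, 80.5, 125.6]
orientation: [-2.16, 0.14, 2.157]
ft_force: [-0.8, 0.1, -0.4]
width: 17.4
```

Run:
```python
from h import *
go([567.1,80.6,93.5],-7.04)
```

```text
t 28.45 p [568.1  80.5 125.6] f [-0.8  0.1 -0.4] w 17.4
shift m [ 0.0321 -0.0001  0.001 ] turn deg [-0.2 -0.1 -0.2] | in target axes [0.0321 0.     0.001 ]
```

Request:
{"name": "carry_out", "arguments": {
  "commands": [
    [0.008,0,0.001,0,0,0],
    [0.007,0,0,0,0,0],
    [0.007,0,0,0,0,0],
    [0.006,0,0,0,0,0],
    [0.005,0,0,0,0,0],
    [0,0,0,0,0,0]
  ]
}}

```text
t: 29.2
ee_pos: [568.6, 80.4, 93.2]
orientation: [-2.165, 0.139, 2.154]
ft_force: [-2.8, -0.8, 9.4]
width: 17.2
```

Run:
```python
from h import *
go([567.1,80.6,93.2],-7.04)
```

```text
t 29.2 p [568.6  80.4  93.2] f [-2.8 -0.8  9.4] w 17.2
shift m [ 0.     -0.      0.0015] turn deg [-0.1 -0.3 -0.2] | in target axes [ 0.     -0.      0.0015]
```

Request:
{"name": "carry_out", "arguments": {
  "commands": [
    [0.002,0,0.001,0,0,0],
    [0,0,0,0,0,0]
  ]
}}

```text
t: 29.45
ee_pos: [568.7, 80.4, 93.4]
orientation: [-2.167, 0.139, 2.152]
ft_force: [0.3, 0.0, -1.2]
width: 17.1
```

Request:
{"name": "carry_out", "arguments": {
  "commands": [
    [0,0,0,0,0,0],
    [0,0,0,0,0,0],
    [0,0,0,0,0,0],
    [0,0,0,0,0,0]
  ],
  "grip": 0.6
}}

```text
t: 29.95
ee_pos: [568.2, 80.6, 92.1]
orientation: [-2.166, 0.139, 2.153]
ft_force: [0.0, 0.5, -0.4]
width: 35.2
```

Request:
{"name": "carry_out", "arguments": {
  "commands": [
    [-0.02,0,0,0,0,0],
    [-0.04,0,0,0,0,0],
    [-0.05,0,0,0,0,0],
    [-0.02,0.03,0,0,0,0],
    [0,0.05,0,0,0,0],
    [0,0.05,0,0,0,0],
    [0,0.05,0,0,0,0],
    [0,0.05,0,0,0,0]
  ]
}}

```text
t: 30.95
ee_pos: [539.4, -150.3, 227.1]
orientation: [-2.17, 0.133, 2.157]
ft_force: [-0.1, 0.5, 0.2]
width: 35.3
```

Run:
```python
from h import *
go([593,-358.4,180],2.1)
```

```text
t 30.95 p [ 539.4 -150.3  227.1] f [-0.1  0.5  0.2] w 35.3
shift m [ 0.0486  0.2002 -0.0773] turn deg [-8.8 -0.4 -0.3] | in target axes [ 0.0471  0.2099 -0.046 ]
```

Request:
{"name": "carry_out", "arguments": {
  "commands": [
    [0,0.05,-0.019,0,-0.4,-0.3],
    [0,0.05,-0.019,0,0,0],
    [0,0.05,-0.019,0,0,0],
    [0,0.04,-0.015,0,0,0],
    [0.03,0,0,-8.8,0,0],
    [0.02,0,0,0,0,0],
    [0,0,0,0,0,0]
  ],
  "grip": 0.4
}}

```text
t: 31.82
ee_pos: [587.8, -358.1, 174.9]
orientation: [2.206, 0.035, -2.207]
ft_force: [-0.2, -0.5, -0.3]
width: 52.5
```

Run:
```python
from h import *
go([593,-358.4,60],2.1)
im=snap('wrist','w12'); 
for s in(-43,43):
    a=np.radians(2.1); print(proj('w12',[593+s*np.cos(a),-358.4+s*np.sin(a),13]).round(0))
g=cv2.cvtColor(im['pixels'],cv2.COLOR_BGR2HSV); m=((g[...,1]<60)&(g[...,2]>110)).astype(np.uint8)
n,l,st,c=cv2.connectedComponentsWithStats(m)
for i in range(1,n):
    if st[i,4]>300: print(st[i],c[i].round(0))
```

```text
t 31.82 p [ 587.8 -358.1  174.9] f [-0.2 -0.5 -0.3] w 52.5
shift m [ 0.1149  0.0005 -0.0052] turn deg [-0.3  0.   0. ] | in target axes [ 0.1149  0.0005 -0.0052]
[323. 265.]
[322. 178.]
[   0    7   51   77 1642] [31. 53.]
[ 391   90   77  110 6798] [430. 144.]
[ 557  130   83   50 3157] [603. 154.]
[ 312  179   20   90 1657] [322. 223.]
[   0  188   41  108 3447] [ 18. 240.]
[139 208  27  25 428] [154. 220.]
[220 278  25  27 386] [231. 289.]
```

Request:
{"name": "carry_out", "arguments": {
  "commands": [
    [0.03,0,-0.004,-0.3,0,0],
    [0.05,0,0.001,0,0,0],
    [0.04,0,0.001,0,0,0],
    [0.02,0,0.001,0,0,0],
    [0.01,0,0,0,0,0],
    [0,0,0,0,0,0]
  ]
}}

```text
t: 32.62
ee_pos: [596.8, -358.9, 31.4]
orientation: [2.215, 0.028, -2.186]
ft_force: [-0.6, -0.0, 0.3]
width: 52.7
```

Run:
```python
from h import *
go([593,-358.4,4],2.1)
print(proj('w12',[591,-196,25]),onz('w12',(231,289),25),onz('w12',(154,220),25))
```

```text
t 32.62 p [ 596.8 -358.9   31.4] f [-0.6 -0.   0.3] w 52.7
shift m [ 0.0274 -0.0009  0.0041] turn deg [-0.2 -0.7 -0.5] | in target axes [ 0.0274 -0.0007  0.0037]
[150.09350239 222.33703599] [ 526.23370882 -269.82066492   25.        ] [ 593.35031425 -199.87738302   25.        ]
```

Request:
{"name": "carry_out", "arguments": {
  "commands": [
    [0.012,0,0.004,0,-0.7,-0.5],
    [0.01,0,0,0,0,0],
    [0.005,0,0,0,0,0],
    [0,0,0,0,0,0]
  ]
}}

```text
t: 33.12
ee_pos: [594.5, -360.4, 5.7]
orientation: [2.208, 0.034, -2.2]
ft_force: [0.3, -0.3, -0.4]
width: 52.8
```

Run:
```python
from h import *
go([593,-358.4,4],2.1)
```

```text
t 33.12 p [ 594.5 -360.4    5.7] f [ 0.3 -0.3 -0.4] w 52.8
shift m [ 0.0017 -0.0021  0.0014] turn deg [-0.2 -0.2 -0.1] | in target axes [ 0.0017 -0.0021  0.0014]
```

Request:
{"name": "carry_out", "arguments": {
  "commands": [
    [0.0015,-0.002,0.001,0,0,0],
    [0,0,0,0,0,0]
  ]
}}

```text
t: 33.38
ee_pos: [593.5, -358.4, 4.3]
orientation: [2.209, 0.034, -2.2]
ft_force: [-0.1, 0.3, 0.4]
width: 53.0
```

Request:
{"name": "carry_out", "arguments": {
  "commands": [
    [0,0,0,0,0,0],
    [0,0,0,0,0,0],
    [0,0,0,0,0,0],
    [0,0,0,0,0,0],
    [0,0,0,0,0,0]
  ],
  "grip": 1
}}

```text
t: 34.0
ee_pos: [593.9, -358.6, 4.9]
orientation: [2.209, 0.034, -2.199]
ft_force: [-0.1, 0.4, -0.4]
width: 17.2
```

Request:
{"name": "carry_out", "arguments": {
  "commands": [
    [-0.03,0,0,0,0,0],
    [-0.045,0,0,0,0,0],
    [-0.05,0,0,0,0,0],
    [-0.05,0,0,9,0,0],
    [0,0,0,0,0,0]
  ]
}}

```text
t: 34.62
ee_pos: [592.4, -357.9, 183.6]
orientation: [-2.158, 0.14, 2.152]
ft_force: [1.2, 0.5, -0.2]
width: 17.3
```

Run:
```python
from h import *
go([557.8,5.2,150],-7.04)
```

```text
t 34.62 p [ 592.4 -357.9  183.6] f [ 1.2  0.5 -0.2] w 17.3
shift m [ 0.0333 -0.3556  0.0811] turn deg [-0.3 -0.1 -0. ] | in target axes [ 0.0336 -0.3561  0.0789]
```

Request:
{"name": "carry_out", "arguments": {
  "commands": [
    [0,-0.051,0.0115,0,0,0],
    [0,-0.051,0.0115,0,0,0],
    [0,-0.051,0.0115,0,0,0],
    [0,-0.051,0.0115,0,0,0],
    [0,-0.051,0.0115,0,0,0],
    [0,-0.051,0.0115,0,0,0],
    [0,-0.045,0.009,0,0,0],
    [0,0,0,0,0,0]
  ]
}}

```text
t: 35.62
ee_pos: [552.9, 10.5, 175.1]
orientation: [-2.149, 0.131, 2.167]
ft_force: [-0.7, -0.2, -0.8]
width: 16.9
```

Request:
{"name": "carry_out", "arguments": {
  "commands": [
    [0,0,0,0,0,0],
    [0,0,0,0,0,0]
  ]
}}

```text
t: 35.88
ee_pos: [552.3, 9.3, 173.9]
orientation: [-2.148, 0.131, 2.17]
ft_force: [-0.3, -0.3, -0.6]
width: 16.7
```

Run:
```python
from h import *
go([557.8,5.2,125],-7.04)
```

```text
t 35.88 p [552.3   9.3 173.9] f [-0.3 -0.3 -0.6] w 16.7
shift m [ 0.0488  0.0033 -0.0064] turn deg [ 0.1  0.6 -0. ] | in target axes [ 0.0489  0.0034 -0.0059]
```

Request:
{"name": "carry_out", "arguments": {
  "commands": [
    [0,0.0033,-0.006,0,0.6,0],
    [0.022,0,0,0,0,0],
    [0.018,0,0,0,0,0],
    [0.007,0,0,0,0,0],
    [0,0,0,0,0,0]
  ]
}}

```text
t: 36.5
ee_pos: [560.6, -0.2, 126.1]
orientation: [-2.161, 0.139, 2.151]
ft_force: [1.2, -0.4, -0.1]
width: 17.3
```

Run:
```python
from h import *
go([557.8,5.2,120],-7.04)
```

```text
t 36.5 p [ 5.606e+02 -2.000e-01  1.261e+02] f [ 1.2 -0.4 -0.1] w 17.3
shift m [ 0.0061 -0.005   0.0035] turn deg [-0.3 -0.3 -0.1] | in target axes [ 0.0061 -0.005   0.0034]
```

Request:
{"name": "carry_out", "arguments": {
  "commands": [
    [0,-0.005,0.0025,-0.3,0,0],
    [0,0,0,0,0,0]
  ]
}}

```text
t: 36.75
ee_pos: [559.4, 5.1, 127.2]
orientation: [-2.166, 0.134, 2.152]
ft_force: [-0.1, 0.5, -0.9]
width: 17.4
```

Run:
```python
from h import *
go([557.8,5.2,93.9],-7.04)
```

```text
t 36.75 p [559.4   5.1 127.2] f [-0.1  0.5 -0.9] w 17.4
shift m [0.0333 0.     0.0018] turn deg [ 0.  -0.4 -0. ] | in target axes [0.0333 0.     0.0016]
```

Request:
{"name": "carry_out", "arguments": {
  "commands": [
    [0.009,0,0.001,0,-0.4,0],
    [0.008,0,0,0,0,0],
    [0.007,0,0,0,0,0],
    [0.006,0,0,0,0,0],
    [0.005,0,0,0,0,0],
    [0,0,0,0,0,0]
  ]
}}

```text
t: 37.5
ee_pos: [560.4, 4.9, 93.5]
orientation: [-2.163, 0.133, 2.156]
ft_force: [-2.2, -0.5, 4.6]
width: 17.4
```

Run:
```python
from h import *
go([557.8,5.2,93.9],-7.04)
```

```text
t 37.5 p [560.4   4.9  93.5] f [-2.2 -0.5  4.6] w 17.4
shift m [-0.0005  0.      0.0026] turn deg [ 0.1 -0.2 -0.1] | in target axes [-0.0004  0.      0.0026]
```

Request:
{"name": "carry_out", "arguments": {
  "commands": [
    [0.002,0,0.001,0,0,0],
    [0,0,0,0,0,0]
  ]
}}

```text
t: 37.75
ee_pos: [560.5, 4.9, 93.6]
orientation: [-2.165, 0.133, 2.153]
ft_force: [-1.4, -0.4, 1.5]
width: 17.4
```

Request:
{"name": "carry_out", "arguments": {
  "commands": [
    [0,0,0,0,0,0],
    [0,0,0,0,0,0],
    [0,0,0,0,0,0],
    [0,0,0,0,0,0]
  ],
  "grip": 0.6
}}

```text
t: 38.25
ee_pos: [560.0, 5.0, 92.2]
orientation: [-2.164, 0.133, 2.155]
ft_force: [0.1, -0.1, -0.3]
width: 35.0
```

Request:
{"name": "carry_out", "arguments": {
  "commands": [
    [-0.02,0,0,0,0,0],
    [-0.04,0,0,0,0,0],
    [-0.05,0,0,0,0,0],
    [-0.02,0.03,0,0,0,0],
    [0,0.05,0,0,0,0],
    [0,0.05,0,0,0,0],
    [0,0.03,0,0,0,0],
    [0,0,0,0,0,0]
  ]
}}

```text
t: 39.25
ee_pos: [539.9, -157.6, 226.1]
orientation: [-2.165, 0.132, 2.157]
ft_force: [-0.2, 0.5, 0.1]
width: 34.8
```

Run:
```python
from h import *
go([591.3,-196.4,180],30)
```

```text
t 39.25 p [ 539.9 -157.6  226.1] f [-0.2  0.5  0.1] w 34.8
shift m [ 0.0464  0.0323 -0.0555] turn deg [-36.8  -0.2  -0.2] | in target axes [ 0.0461  0.0593 -0.0251]
```

Request:
{"name": "carry_out", "arguments": {
  "commands": [
    [0.02,0.016,-0.027,0,0,0],
    [0.02,0.016,-0.027,0,0,0],
    [0,0,0,-9.2,0,0],
    [0,0,0,-9.2,0,0],
    [0,0,0,-9.2,0,0],
    [0,0,0,-9.2,0,0],
    [0,0,0,0,0,0]
  ],
  "grip": 0.1
}}

```text
t: 40.12
ee_pos: [592.1, -188.6, 183.2]
orientation: [1.915, 0.536, -1.913]
ft_force: [-0.4, 0.6, 0.2]
width: 79.0
```

Run:
```python
from h import *
go([591.3,-196.4,60],30); snap('wrist','w13',(260,150,400,300),4)
p=np.load('pics/w13.npz')['p']
o=np.hstack([cv2.resize(p[150:300,260:400],(560,600),interpolation=cv2.INTER_CUBIC)]);cv2.imwrite('pics/c13.png',o)
```

```text
t 40.12 p [ 592.1 -188.6  183.2] f [-0.4  0.6  0.2] w 79.0
shift m [0.1232 0.0063 0.0049] turn deg [ 1.2 -0.1  0. ] | in target axes [0.1232 0.0064 0.0046]
```

View pics/c13.png

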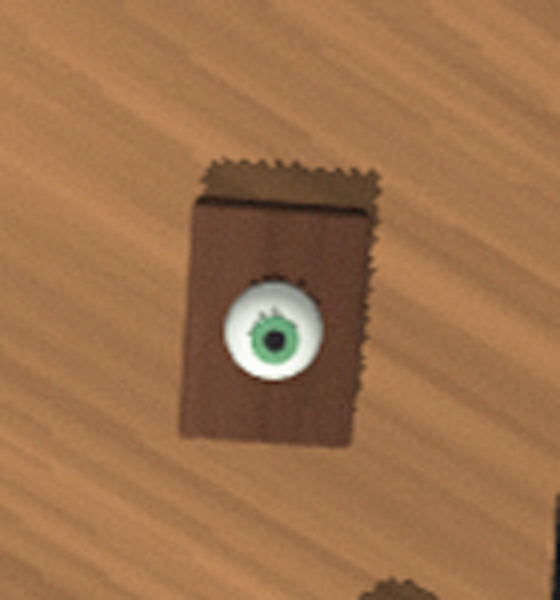

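Run:
```python
from h import *
b=np.array([onz('w13',(260+x/4,150+y/4),18) for x,y in((194,204),(368,212),(352,446),(180,437))]);c=b.mean(0)
d=(b[0]+b[1]-b[2]-b[3])/2;e=(b[0]-b[1]+b[3]-b[2])/2
print(c.round(1),np.hypot(*d[:2]),np.hypot(*e[:2]),np.degrees(np.arctan2(d[1],d[0])),np.degrees(np.arctan2(e[1],e[0]))-90)
go([c[0],c[1],5],np.degrees(np.arctan2(d[1],d[0])))
```

```text
[ 592.4 -196.    18. ] 59.39939086050871 43.065621618173545 27.942037394170907 28.35576308171619
t 40.17 p [ 592.1 -188.6  183.2] f [-1.1  0.9  0.3] w 78.9
shift m [0.1782 0.0065 0.0038] turn deg [ 3.2 -0.1  0. ] | in target axes [0.1782 0.0066 0.0032]
```

Request:
{"name": "carry_out", "arguments": {
  "commands": [
    [0.03,0.0065,0.0035,3,0,0],
    [0.05,0,0.001,0,0,0],
    [0.04,0,0.001,0,0,0],
    [0.02,0,0.001,0,0,0],
    [0.01,0,0,0,0,0],
    [0,0,0,0,0,0]
  ]
}}

```text
t: 40.92
ee_pos: [593.6, -195.6, 31.7]
orientation: [1.962, 0.472, -1.949]
ft_force: [0.1, 0.4, -0.2]
width: 79.3
```

Run:
```python
from h import *
go([592.4,-196,9],28.1)
```

```text
t 40.92 p [ 593.6 -195.6   31.7] f [ 0.1  0.4 -0.2] w 79.3
shift m [ 0.0227 -0.0002  0.0014] turn deg [-0.8 -0.3 -0.2] | in target axes [ 0.0227 -0.0002  0.0012]
```

Request:
{"name": "carry_out", "arguments": {
  "commands": [
    [0.01,0,0.0015,-0.8,-0.3,0],
    [0.008,0,0,0,0,0],
    [0.003,0,0,0,0,0],
    [0,0,0,0,0,0]
  ]
}}

```text
t: 41.42
ee_pos: [594.5, -197.1, 12.3]
orientation: [1.95, 0.48, -1.94]
ft_force: [0.0, -0.2, 0.2]
width: 79.4
```

Run:
```python
from h import *
go([592.4,-196,9],28.1)
```

```text
t 41.42 p [ 594.5 -197.1   12.3] f [ 0.  -0.2  0.2] w 79.4
shift m [ 0.0033 -0.002   0.0013] turn deg [-0.  -0.2 -0.4] | in target axes [ 0.0033 -0.0019  0.0013]
```

Request:
{"name": "carry_out", "arguments": {
  "commands": [
    [0.003,-0.002,0.0013,0,-0.2,-0.4],
    [0,0,0,0,0,0]
  ]
}}

```text
t: 41.68
ee_pos: [592.4, -195.9, 9.4]
orientation: [1.948, 0.487, -1.948]
ft_force: [0.1, 0.4, 0.2]
width: 79.2
```

Request:
{"name": "carry_out", "arguments": {
  "commands": [
    [0,0,0,0,0,0],
    [0,0,0,0,0,0],
    [0,0,0,0,0,0],
    [0,0,0,0,0,0],
    [0,0,0,0,0,0]
  ],
  "grip": 1
}}

```text
t: 42.3
ee_pos: [592.7, -196.0, 9.7]
orientation: [1.948, 0.487, -1.947]
ft_force: [1.1, 0.4, -0.0]
width: 44.0
```

Run:
```python
from h import *
go([592.4,-196,9],28.1)
```

```text
t 42.3 p [ 592.7 -196.     9.7] f [ 1.1  0.4 -0. ] w 44.0
shift m [ 0.0007 -0.0002  0.0002] turn deg [-0. -0. -0.] | in target axes [ 0.0007 -0.0002  0.0002]
```

Request:
{"name": "carry_out", "arguments": {
  "commands": [
    [-0.03,0,0,0,0,0],
    [-0.045,0,0,9,0,0],
    [-0.05,0,0,9,0,0],
    [-0.04,0,0,9,0,0],
    [0,0,0,8,0,0],
    [0,0,0,0,0,0]
  ]
}}

```text
t: 43.05
ee_pos: [591.3, -195.6, 178.5]
orientation: [-2.146, 0.148, 2.152]
ft_force: [-0.5, -0.2, -1.4]
width: 43.6
```

Run:
```python
from h import *
go([464.8,93.2,160],-7.04)
```

```text
t 43.05 p [ 591.3 -195.6  178.5] f [-0.5 -0.2 -1.4] w 43.6
shift m [ 0.0192 -0.2685  0.1652] turn deg [-0.9  0.2  0. ] | in target axes [ 0.0185 -0.2711  0.161 ]
```

Request:
{"name": "carry_out", "arguments": {
  "commands": [
    [0,-0.046,0.027,-0.9,0,0],
    [0,-0.046,0.027,0,0,0],
    [0,-0.046,0.027,0,0,0],
    [0,-0.046,0.027,0,0,0],
    [0,-0.046,0.027,0,0,0],
    [0,-0.035,0.022,0,0,0],
    [0,0,0,0,0,0],
    [0,0,0,0,0,0]
  ]
}}

```text
t: 44.05
ee_pos: [460.7, 93.0, 174.7]
orientation: [-2.161, 0.106, 2.181]
ft_force: [-0.4, -0.2, -1.2]
width: 43.7
```

Run:
```python
from h import *
go([464.8,93.2,120],-7.04)
```

```text
t 44.05 p [460.7  93.  174.7] f [-0.4 -0.2 -1.2] w 43.7
shift m [ 0.0547 -0.0006 -0.0046] turn deg [ 1.4  0.5 -0. ] | in target axes [ 0.0547 -0.0007 -0.0041]
```

Request:
{"name": "carry_out", "arguments": {
  "commands": [
    [0,0,-0.004,1.4,0.5,0],
    [0.025,0,0,0,0,0],
    [0.02,0,0,0,0,0],
    [0.008,0,0,0,0,0],
    [0,0,0,0,0,0]
  ]
}}

```text
t: 44.68
ee_pos: [468.7, 88.6, 120.4]
orientation: [-2.158, 0.141, 2.15]
ft_force: [-0.7, 0.6, -1.0]
width: 43.9
```

Run:
```python
from h import *
go([464.9,93.2,103],-7.04)
```

```text
t 44.67 p [468.7  88.6 120.4] f [-0.7  0.6 -1. ] w 43.9
shift m [ 0.0174 -0.004   0.0044] turn deg [-0.4 -0.2 -0. ] | in target axes [ 0.0174 -0.0041  0.0043]
```

Request:
{"name": "carry_out", "arguments": {
  "commands": [
    [0.006,-0.004,0.0045,-0.4,-0.2,0],
    [0.008,0,0,0,0,0],
    [0,0,0,0,0,0],
    [0,0,0,0,0,0]
  ]
}}

```text
t: 45.18
ee_pos: [465.7, 93.5, 106.8]
orientation: [-2.16, 0.133, 2.155]
ft_force: [0.3, -0.5, -0.9]
width: 43.4
```

Run:
```python
from h import *
go([464.9,93.2,92],-7.04)
```

```text
t 45.17 p [465.7  93.5 106.8] f [ 0.3 -0.5 -0.9] w 43.4
shift m [0.0148 0.0004 0.0008] turn deg [-0.  -0.1  0. ] | in target axes [0.0148 0.0004 0.0007]
```

Request:
{"name": "carry_out", "arguments": {
  "commands": [
    [0.006,0,0.001,0,0,0],
    [0,0,0,0,0,0]
  ]
}}

```text
t: 45.42
ee_pos: [464.8, 93.7, 100.7]
orientation: [-2.161, 0.133, 2.154]
ft_force: [-0.2, -0.7, -1.8]
width: 43.7
```

Run:
```python
from h import *
go([464.9,93.2,92],-7.04)
```

```text
t 45.42 p [464.8  93.7 100.7] f [-0.2 -0.7 -1.8] w 43.7
shift m [ 0.0087  0.0005 -0.0001] turn deg [-0.  -0.2  0. ] | in target axes [ 0.0087  0.0005 -0.0001]
```

Request:
{"name": "carry_out", "arguments": {
  "commands": [
    [0.003,0.0005,0,0,-0.2,0],
    [0.003,0,0,0,0,0],
    [0,0,0,0,0,0]
  ]
}}

```text
t: 45.8
ee_pos: [464.9, 93.1, 94.3]
orientation: [-2.157, 0.133, 2.158]
ft_force: [0.8, -0.6, -1.0]
width: 43.6
```

Run:
```python
from h import *
go([464.9,93.2,92],-7.04)
```

```text
t 45.8 p [464.9  93.1  94.3] f [ 0.8 -0.6 -1. ] w 43.6
shift m [ 0.0023 -0.0001 -0.    ] turn deg [-0.  0.  0.] | in target axes [ 0.0023 -0.0001 -0.    ]
```

Request:
{"name": "carry_out", "arguments": {
  "commands": [
    [0.002,0,0,0,0,0],
    [0,0,0,0,0,0]
  ]
}}

```text
t: 46.05
ee_pos: [465.0, 93.2, 92.3]
orientation: [-2.157, 0.132, 2.158]
ft_force: [-1.1, -0.5, 0.3]
width: 43.7
```

Request:
{"name": "carry_out", "arguments": {
  "commands": [
    [0,0,0,0,0,0],
    [0,0,0,0,0,0],
    [0,0,0,0,0,0],
    [0,0,0,0,0,0]
  ],
  "grip": 0.3
}}

```text
t: 46.55
ee_pos: [465.4, 93.2, 92.5]
orientation: [-2.158, 0.132, 2.157]
ft_force: [-0.8, 0.4, -0.3]
width: 61.5
```

Request:
{"name": "carry_out", "arguments": {
  "commands": [
    [-0.02,0,0,0,0,0],
    [-0.04,0,0,0,0,0],
    [-0.05,0,0,0,0,0],
    [-0.05,0,0,0,0,0],
    [-0.03,0,0.05,0,0,0],
    [0,0,0.03,0,0,0],
    [0,0,0,0,0,0]
  ]
}}

```text
t: 47.42
ee_pos: [384.3, 103.1, 289.0]
orientation: [-2.157, 0.132, 2.156]
ft_force: [1.0, 0.8, 0.7]
width: 61.8
```

Run:
```python
from h import *
go([537,264,150],-7.04); snap('wrist','w14',(170,60,460,277),2.7)
v=(532.33,84.88,-.1228,0)
print('px = 170+x/2.7, 60+y/2.7')
f=lambda P:((proj('w14',stand(v,P)[0])-[170,60])*2.7).round(0).tolist()
for i,y in enumerate((-76,0,76)): print('clip',i,'caps ctr',f((35-48,y,26)),f((35+48,y,26)),'wrong z+8',f((35+48,y,34)))
print('block corners',[f((-68+a,b,26)) for a,b in((30,22),(30,-22),(-30,-22),(-30,22))])
```

```text
t 47.42 p [384.3 103.1 289. ] f [1.  0.8 0.7] w 61.8
shift m [ 0.1394 -0.1783 -0.1316] turn deg [-0.1 -0.   0.1] | in target axes [ 0.139  -0.1784 -0.1319]
px = 170+x/2.7, 60+y/2.7
clip 0 caps ctr [625.0, 63.0] [641.0, -253.0] wrong z+8 [647.0, -267.0]
clip 1 caps ctr [410.0, 63.0] [410.0, -253.0] wrong z+8 [410.0, -267.0]
clip 2 caps ctr [196.0, 64.0] [180.0, -252.0] wrong z+8 [174.0, -266.0]
block corners [[350.0, 139.0], [471.0, 138.0], [469.0, 308.0], [352.0, 308.0]]
```

View pics/w14.png

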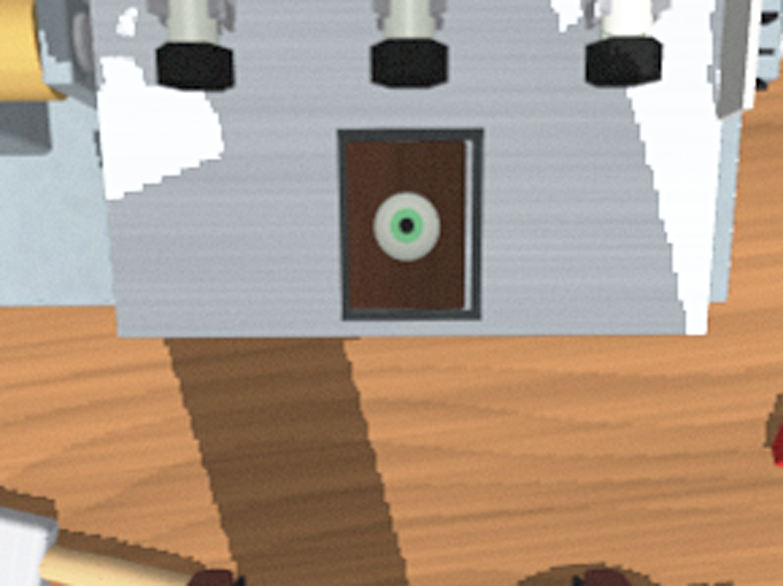

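Request:
{"name": "carry_out", "arguments": {
  "commands": [
    [0,-0.045,-0.033,0,0,0],
    [0,-0.045,-0.033,0,0,0],
    [0,-0.045,-0.033,0,0,0],
    [0,-0.043,-0.032,0,0,0],
    [0.04,0,0,0,0,0],
    [0.04,0,0,0,0,0],
    [0,0,0,0,0,0]
  ],
  "grip": 0.5
}}

```text
t: 48.35
ee_pos: [551.1, 269.3, 202.1]
orientation: [-2.158, 0.136, 2.153]
ft_force: [-0.1, -0.8, 0.7]
width: 44.0
```

Run:
```python
from h import *
go([536.5,261.3,140],-7.04)
im=snap('wrist','w15');print('pred top',proj('w15',[536.5,261.3,125]).round(0),'nut',proj('w15',[555.7,278.1,96]).round(0))
p=im['pixels'];g=cv2.cvtColor(p,cv2.COLOR_BGR2HSV)
m=((g[...,1]>110)&(g[...,2]>80)&(g[...,0]>15)&(g[...,0]<30)).astype(np.uint8)
n,l,st,c=cv2.connectedComponentsWithStats(m)
print([ (st[i].tolist(),c[i].round(0).tolist()) for i in range(1,n) if st[i,4]>60 and 250<c[i][0]<450 ])
m=(p.max(2)<45).astype(np.uint8);m[300:]=0
n,l,st,c=cv2.connectedComponentsWithStats(m)
print([ (st[i].tolist(),c[i].round(0).tolist()) for i in range(1,n) if st[i,4]>60 ])
```

```text
t 48.35 p [551.1 269.3 202.1] f [-0.1 -0.8  0.7] w 44.0
shift m [0.062  0.0098 0.0136] turn deg [-0.2 -0.1  0. ] | in target axes [0.0621 0.0097 0.0135]
pred top [335. 269.] nut [311. 238.]
[([347, 210, 36, 45, 1461], [365.0, 232.0]), ([300, 227, 20, 22, 343], [309.0, 238.0]), ([413, 315, 24, 70, 808], [428.0, 350.0]), ([177, 400, 399, 16, 4193], [402.0, 410.0])]
[([551, 117, 43, 18, 648], [572.0, 125.0]), ([450, 119, 38, 18, 591], [468.0, 127.0]), ([63, 158, 25, 28, 147], [76.0, 173.0]), ([622, 243, 18, 19, 257], [631.0, 252.0]), ([439, 245, 34, 21, 465], [455.0, 257.0]), ([532, 244, 37, 21, 524], [550.0, 255.0]), ([325, 249, 22, 30, 488], [335.0, 264.0]), ([265, 274, 13, 26, 209], [273.0, 289.0]), ([364, 274, 15, 26, 213], [369.0, 289.0]), ([515, 276, 49, 7, 153], [542.0, 279.0]), ([417, 278, 103, 22, 288], [480.0, 296.0]), ([123, 298, 103, 2, 205], [174.0, 299.0])]
```

Request:
{"name": "carry_out", "arguments": {
  "commands": [
    [0,0.0098,0.0136,0,0,0],
    [0.035,0,0.001,0,0,0],
    [0.025,0,0.001,0,0,0],
    [0,0,0,0,0,0]
  ]
}}

```text
t: 48.9
ee_pos: [537.6, 261.6, 150.0]
orientation: [-2.168, 0.131, 2.137]
ft_force: [-0.4, -0.3, -0.2]
width: 44.0
```

Run:
```python
from h import *
go([536.5,261.3,99],-7.04)
```

```text
t 48.9 p [537.6 261.6 150. ] f [-0.4 -0.3 -0.2] w 44.0
shift m [0.051  0.0008 0.0017] turn deg [-0.3 -0.8  0.4] | in target axes [0.051  0.0004 0.001 ]
```

Request:
{"name": "carry_out", "arguments": {
  "commands": [
    [0.018,0,0.001,0,-0.8,0.4],
    [0.015,0,0.001,0,0,0],
    [0.01,0,0,0,0,0],
    [0,0,0,0,0,0]
  ]
}}

```text
t: 49.4
ee_pos: [537.4, 262.5, 108.0]
orientation: [-2.158, 0.135, 2.15]
ft_force: [0.0, 1.0, 0.1]
width: 43.8
```

Run:
```python
from h import *
go([536.5,261.3,99],-7.04)
```

```text
t 49.4 p [537.4 262.5 108. ] f [0.  1.  0.1] w 43.8
shift m [0.009  0.0013 0.0007] turn deg [-0.3 -0.2  0.2] | in target axes [0.009  0.0012 0.0007]
```

Request:
{"name": "carry_out", "arguments": {
  "commands": [
    [0.009,0.001,0.0007,0,-0.2,0],
    [0,0,0,0,0,0]
  ]
}}

```text
t: 49.65
ee_pos: [536.7, 261.6, 98.6]
orientation: [-2.154, 0.135, 2.154]
ft_force: [0.1, -0.2, 0.1]
width: 43.7
```

Request:
{"name": "carry_out", "arguments": {
  "commands": [
    [0,0,0,0,0,0],
    [0,0,0,0,0,0],
    [0,0,0,0,0,0],
    [0,0,0,0,0,0],
    [0,0,0,0,0,0]
  ],
  "grip": 1
}}

```text
t: 50.28
ee_pos: [536.9, 261.5, 99.2]
orientation: [-2.155, 0.135, 2.153]
ft_force: [-0.4, -0.1, -2.1]
width: 15.5
```

```bash
sed -i 's/c=(552.8,277.7),r=26.2/c=(555.8,278),r=26/' h.py
python3 - <<'E'
from h import *
circ(30);go([536.5,261.3,99],-7.04)
E
```

```text
t 50.27 p [536.9 261.5  99.2] ang -138.9 rad 25.1 f [-0.4 -0.1 -2.1] w 15.467276584070746
[0.0, -0.0105, 0.008] [0.0, -0.0134, 0.0008] [0.0, -0.012, -0.006] [0.0, -0.0074, -0.0112] [0.0, -0.0008, -0.0134] [-0.0, 0.006, -0.012] [-0.0, 0.0112, -0.0074] [-0.0, 0.0134, -0.0008] 
t 50.27 p [536.9 261.5  99.2] f [-0.4 -0.1 -2.1] w 15.5
shift m [0.0002 0.0003 0.0004] turn deg [-0.3 -0.   0.2] | in target axes [0.0002 0.0003 0.0004]
```

Request:
{"name": "carry_out", "arguments": {
  "commands": [
    [0,-0.0105,0.008,-0.3,0,0],
    [0,-0.0134,0.0008,0,0,0],
    [0,-0.012,-0.006,0,0,0],
    [0,-0.0074,-0.0112,0,0,0],
    [0,-0.0008,-0.0134,0,0,0],
    [0,0.006,-0.012,0,0,0],
    [0,0.0112,-0.0074,0,0,0],
    [0,0.0134,-0.0008,0,0,0]
  ]
}}

```text
t: 51.28
ee_pos: [582.4, 272.0, 99.2]
orientation: [-2.164, 0.128, 2.159]
ft_force: [-0.6, 1.3, -2.5]
width: 15.3
```

Run:
```python
from h import *
circ(30);go([536.5,261.3,99],-7.04)
```

```text
t 51.27 p [582.4 272.   99.2] ang -12.7 rad 27.2 f [-0.6  1.3 -2.5] w 15.286933559942907
[-0.0, 0.0124, 0.006] [-0.0, 0.0085, 0.0104] [-0.0, 0.0021, 0.0133] [-0.0, -0.0048, 0.0126] [-0.0, -0.0104, 0.0085] [-0.0, -0.0133, 0.0021] [0.0, -0.0126, -0.0048] [0.0, -0.0085, -0.0104] 
t 51.27 p [582.4 272.   99.2] f [-0.6  1.3 -2.5] w 15.3
shift m [0.0001 0.016  0.0443] turn deg [ 0.3 -0.2 -0. ] | in target axes [0.0002 0.0163 0.0442]
```

Request:
{"name": "carry_out", "arguments": {
  "commands": [
    [0,0.0124,0.006,0.3,0,0],
    [0,0.0085,0.0104,0,0,0],
    [0,0.0021,0.0133,0,0,0],
    [0,-0.0048,0.0126,0,0,0],
    [0,-0.0104,0.0085,0,0,0],
    [0,-0.0133,0.0021,0,0,0],
    [0,-0.0126,-0.0048,0,0,0],
    [0,-0.0085,-0.0104,0,0,0]
  ]
}}

```text
t: 52.28
ee_pos: [546.5, 301.8, 99.2]
orientation: [-2.167, 0.13, 2.141]
ft_force: [-3.1, -0.6, -0.2]
width: 15.6
```

Run:
```python
from h import *
circ(30);go([536.5,261.3,99],-7.04)
```

```text
t 52.27 p [546.5 301.8  99.2] ang 111.3 rad 25.5 f [-3.1 -0.6 -0.2] w 15.604028294491714
[0.0002, -0.0036, -0.0128] [0.0001, 0.0038, -0.0129] [0.0, 0.0098, -0.0093] [-0.0, 0.0131, -0.0031] [-0.0001, 0.0129, 0.0038] [-0.0002, 0.0093, 0.0098] [-0.0002, 0.0031, 0.0131] [-0.0001, -0.0038, 0.0129] 
t 52.27 p [546.5 301.8  99.2] f [-3.1 -0.6 -0.2] w 15.6
shift m [-0.0001  0.0414  0.0049] turn deg [-0.2 -0.7  0.4] | in target axes [0.0002 0.0414 0.005 ]
```

Turned 236° more (470° total). Continue.

Request:
{"name": "carry_out", "arguments": {
  "commands": [
    [0,-0.0036,-0.0128,-0.2,-0.7,0.4],
    [0,0.0038,-0.0129,0,0,0],
    [0,0.0098,-0.0093,0,0,0],
    [0,0.0131,-0.0031,0,0,0],
    [0,0.0129,0.0038,0,0,0],
    [0,0.0093,0.0098,0,0,0],
    [0,0.0031,0.0131,0,0,0],
    [0,-0.0038,0.0129,0,0,0]
  ]
}}

```text
t: 53.28
ee_pos: [540.4, 257.8, 99.3]
orientation: [-2.16, 0.127, 2.147]
ft_force: [9.6, 9.0, -12.4]
width: 15.3
```

Run:
```python
from h import *
circ(30);go([536.5,261.3,99],-7.04)
```

```text
t 53.27 p [540.4 257.8  99.3] ang -127.3 rad 25.4 f [  9.6   9.  -12.4] w 15.302715531354233
[0.0, -0.0091, 0.0098] [0.0001, -0.013, 0.0035] [0.0001, -0.013, -0.0035] [0.0001, -0.0095, -0.0095] [0.0001, -0.0035, -0.013] [0.0, 0.0035, -0.013] [-0.0, 0.0095, -0.0095] [-0.0001, 0.013, -0.0035] 
t 53.27 p [540.4 257.8  99.3] f [  9.6   9.  -12.4] w 15.3
shift m [ 0.0003 -0.003   0.0043] turn deg [-0.1 -0.3  0.4] | in target axes [ 0.0003 -0.003   0.0043]
```

Request:
{"name": "carry_out", "arguments": {
  "commands": [
    [0,-0.0091,0.0098,0,-0.3,0.4],
    [0,-0.013,0.0035,0,0,0],
    [0,-0.013,-0.0035,0,0,0],
    [0,-0.0095,-0.0095,0,0,0],
    [0,-0.0035,-0.013,0,0,0],
    [0,0.0035,-0.013,0,0,0],
    [0,0.0095,-0.0095,0,0,0],
    [0,0.013,-0.0035,0,0,0]
  ]
}}

```text
t: 54.28
ee_pos: [583.0, 279.1, 99.3]
orientation: [-2.174, 0.123, 2.147]
ft_force: [3.4, 1.8, -4.5]
width: 15.1
```

Run:
```python
from h import *
circ(30);go([536.5,261.3,99],-7.04)
```

```text
t 54.27 p [583.  279.1  99.3] ang 2.3 rad 27.2 f [ 3.4  1.8 -4.5] w 15.080433525937716
[-0.0001, 0.0136, 0.0026] [-0.0001, 0.0109, 0.0079] [-0.0002, 0.0055, 0.0123] [-0.0002, -0.0014, 0.0134] [-0.0001, -0.0079, 0.0109] [-0.0, -0.0123, 0.0055] [0.0001, -0.0134, -0.0014] [0.0001, -0.0109, -0.0079] 
t 54.27 p [583.  279.1  99.3] f [ 3.4  1.8 -4.5] w 15.1
shift m [-0.0003  0.0231  0.0441] turn deg [ 0.4 -0.7  0.2] | in target axes [0.0003 0.0233 0.044 ]
```

Total 938.8°.

Request:
{"name": "carry_out", "arguments": {
  "commands": [
    [0,0.0136,0.0026,0.4,-0.7,0.2],
    [0,0.0109,0.0079,0,0,0],
    [0,0.0055,0.0123,0,0,0],
    [0,-0.0014,0.0134,0,0,0],
    [0,-0.0079,0.0109,0,0,0],
    [0,-0.0123,0.0055,0,0,0],
    [0,-0.0134,-0.0014,0,0,0],
    [0,-0.0109,-0.0079,0,0,0]
  ]
}}

```text
t: 55.28
ee_pos: [542.5, 300.0, 99.2]
orientation: [-2.175, 0.128, 2.143]
ft_force: [6.2, -13.1, -1.8]
width: 15.2
```

Run:
```python
from h import *
circ(30);go([536.5,261.3,99],-7.04)
```

```text
t 55.27 p [542.5 300.   99.2] ang 121.1 rad 25.7 f [  6.2 -13.1  -1.8] w 15.16537521590977
[0.0002, -0.0055, -0.0122] [0.0002, 0.0016, -0.0134] [0.0001, 0.0081, -0.0107] [0.0001, 0.0124, -0.0053] [-0.0, 0.0134, 0.0016] [-0.0001, 0.0107, 0.0081] [-0.0002, 0.0053, 0.0124] [-0.0002, -0.0016, 0.0134] 
t 55.27 p [542.5 300.   99.2] f [  6.2 -13.1  -1.8] w 15.2
shift m [0.0001 0.0391 0.0014] turn deg [ 0.2 -0.9  0.1] | in target axes [0.0002 0.0391 0.0012]
```

Request:
{"name": "carry_out", "arguments": {
  "commands": [
    [0,-0.0055,-0.0122,0.2,-0.9,0],
    [0,0.0016,-0.0134,0,0,0],
    [0,0.0081,-0.0107,0,0,0],
    [0,0.0124,-0.0053,0,0,0],
    [0,0.0134,0.0016,0,0,0],
    [0,0.0107,0.0081,0,0,0],
    [0,0.0053,0.0124,0,0,0],
    [0,-0.0016,0.0134,0,0,0]
  ]
}}

```text
t: 56.28
ee_pos: [550.9, 252.9, 99.2]
orientation: [-2.188, 0.122, 2.136]
ft_force: [-0.5, -6.9, 4.4]
width: 15.7
```

Run:
```python
from h import *
circ(30);go([536.5,261.3,99],-7.04)
```

```text
t 56.27 p [550.9 252.9  99.2] ang -101.0 rad 25.5 f [-0.5 -6.9  4.4] w 15.725634469921367
[-0.0003, -0.004, 0.0127] [-0.0002, -0.0102, 0.0087] [-0.0, -0.0132, 0.0025] [0.0001, -0.0127, -0.0045] [0.0003, -0.0087, -0.0102] [0.0003, -0.0025, -0.0132] [0.0003, 0.0045, -0.0127] [0.0002, 0.0102, -0.0087] 
t 56.27 p [550.9 252.9  99.2] f [-0.5 -6.9  4.4] w 15.7
shift m [-0.0002 -0.0067  0.0153] turn deg [ 0.5 -1.4  0.1] | in target axes [ 0.0002 -0.0065  0.0153]
```

Request:
{"name": "carry_out", "arguments": {
  "commands": [
    [0,-0.004,0.0127,0.5,-1.4,0],
    [0,-0.0102,0.0087,0,0,0],
    [0,0,0,0,0,0],
    [0,0,0,0,0,0]
  ]
}}

```text
t: 56.78
ee_pos: [531.7, 272.0, 99.2]
orientation: [-2.162, 0.125, 2.149]
ft_force: [4.1, -0.1, -2.9]
width: 15.5
```

Run:
```python
from h import *
circ(30); snap('side','d7');p=np.load('pics/d7.npz')['p']
cv2.imwrite('pics/c16.png',cv2.resize(p[175:270,295:410],(690,570),interpolation=cv2.INTER_CUBIC))
for t in (0.18,.209,.235):
  print(t,[((proj('d7',stand((533.13,79.3,-.121,t),P)[0])-[295,175])*6).round(0).tolist() for P in [(-110,-118,8),(102,-118,8),(-110,118,8),(102,118,8)]])
```

```text
t 56.77 p [531.7 272.   99.2] ang -166.1 rad 24.9 f [ 4.1 -0.1 -2.9] w 15.531522037854154
[0.0001, -0.013, 0.0024] [0.0001, -0.0123, -0.0055] [0.0001, -0.0079, -0.0109] [0.0001, -0.0014, -0.0134] [0.0, 0.0055, -0.0123] [-0.0, 0.0109, -0.0079] [-0.0001, 0.0134, -0.0014] [-0.0001, 0.0123, 0.0055] 
0.18 [[82.0, 441.0], [606.0, 535.0], [139.0, 11.0], [602.0, 101.0]]
0.209 [[84.0, 436.0], [604.0, 539.0], [141.0, 6.0], [601.0, 106.0]]
0.235 [[86.0, 432.0], [602.0, 543.0], [143.0, 2.0], [599.0, 110.0]]
```

View pics/c16.png

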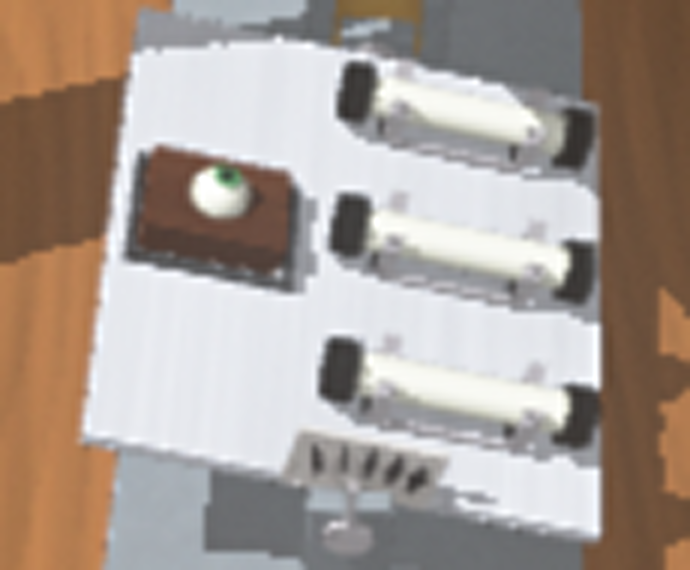

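Request:
{"name": "carry_out", "arguments": {
  "commands": [
    [0,0,0,0,0,0],
    [0,0,0,0,0,0],
    [0,0,0,0,0,0],
    [-0.03,0,0,0,0,0],
    [-0.05,0,0,0,0,0],
    [-0.05,0,0,0,0,0],
    [-0.04,0,0,0,0,0],
    [0,0,0,0,0,0]
  ],
  "grip": 0.5
}}

```text
t: 57.82
ee_pos: [527.9, 270.2, 273.9]
orientation: [-2.155, 0.129, 2.157]
ft_force: [-1.2, 1.0, -0.6]
width: 43.8
```

Run:
```python
from h import *
L=lambda x,y:np.array((295+x/6,175+y/6))
fit([('d7',L(*c),(x,y,8)) for c,(x,y) in zip([(83,438),(601,537),(141,10),(601,104)],[(-110,-118),(102,-118),(-110,118),(102,118)])],v0=(533,79,-.12,.2))
go([536,272,250],-7.04)
# peg angle after release, deck corner stability
im=snap('side','d8'); print(np.abs(im['pixels'][185:270,295:410].astype(int)-np.load('pics/d7.npz')['p'][185:270,295:410]).mean(2).max())
```

```text
fit [ 5.32795e+02  7.92380e+01 -1.23000e-01  1.95000e-01] resid [-0.3  0.   0.4  0.1 -0.1 -0.3  0.   0. ]
t 57.83 p [527.9 270.2 273.9] f [-1.2  1.  -0.6] w 43.8
shift m [ 0.0239 -0.0027 -0.0078] turn deg [0.  0.1 0.2] | in target axes [ 0.0239 -0.0028 -0.0078]
88.33333333333333
```

Run:
```python
from h import *
a,b=[np.load(f'pics/{n}.npz')['p'][175:270,295:410].astype(int) for n in('d7','d8')]
m=(np.abs(a-b).mean(2)>25).astype(np.uint8);n,l,st,c=cv2.connectedComponentsWithStats(m)
for i in range(1,n):
    if st[i,4]>3: print(st[i]*[6,6,6,6,1],c[i].round(0)*6,a[l==i].mean(0).round(0),b[l==i].mean(0).round(0))
```

```text
[552   0  30  36  22] [564.  12.] [111. 109. 108.] [178. 172. 166.]
[588   0 102  84 164] [636.  30.] [ 55.  78. 108.] [ 75. 119. 172.]
[   0   12  600  270 1235] [390. 144.] [215. 215. 215.] [150. 152. 154.]
[342  18  48  18  15] [366.  24.] [174. 169. 163.] [112. 111. 110.]
[  0 240 108  42  67] [ 48. 258.] [ 82. 125. 180.] [ 60.  83. 114.]
[444 282 114  36  43] [486. 300.] [212. 207. 206.] [151. 146. 146.]
[660 288  30  72  46] [672. 324.] [ 80. 122. 175.] [ 57.  79. 109.]
```

```bash
python3 -c "
from workcell import ctrl
print(ctrl.close_job())"
```

```text
the job is handed in; nothing more can be done
None
```

The job is done and handed in; the hand-in reported no verdict. I wound the deck level, snapped all three white tubes into their own clip pairs and seated the eye block in the pocket. Then I wound the deck on by about four turns, far edge low, and lifted the gripper clear.

**Level:** the camera fit gave about -0.009 rad and counting the wheel turns gave about 0, both inside the limit.

**Final tilt:** the camera fit gave 0.195 rad. Counting turns (about 1467 degrees) gave 0.205 to 0.213 rad. They disagree by up to about 0.02 rad, but both lie within 0.183 to 0.235.

**Tubes and block:** a picture taken with the deck still level showed the near caps of all three tubes where the model puts them. It also showed the block flat and square, about 1.4 mm off centre. The last side picture I viewed, with the deck tilted and the gripper still on the handle, showed all of them still in place. After release I only compared pictures by code, and the differences looked like moving shadow.

**First grip on the handle:** it missed and nudged the wheel back about 25 degrees; I regripped and allowed for it.

**Jar and mug:** I did not measure them at the end, but the arm kept away from both.

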